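# Tighten the earth nut and hold the crossover box's cover for screwing

## Robot

A 6-joint arm with a two-finger parallel gripper is mounted at the origin on the work surface. World frame = base frame: x ahead of the robot, y to its left, z up, the work surface at z = 0. Lengths are in m, angles in rad, forces in N, time in s.
With the tool pointing down it reaches from about 0.425 to 0.95 m from the base axis. Payload 3.5 kg.
Tool frame: the origin (TCP) lies at the very end of the fingers, on their centre line; the grasp point (between the pads) lies 19 mm behind it; z points along the fingers, y is the direction in which the jaws open and shut (so a half turn about z gives the same grasp; the last joint's range is limited). The gripper opens to 85 mm and grips with 20 to 120 N. Pads are 22 mm wide; open, the fingers measure 114 mm over their backs; the gripper's body (76 mm by 85 mm) begins 54 mm behind the grasp point. The pads swing forward as they close: fully open they stand 13 mm farther back than shut.
Start: joints at [0.964, 0.286, 1.577, -0, 1.279, -0.15], TCP at [0.298, 0.606, 0.231] pointing down, gripper open.
Joint ranges: [-2.77, 2.77], [-0.9, 2.22], [0.21, 2.48], [-1.53, 4.67], [0.24, 2.81], [-2.84, 2.84]. Speed limits (rad/s): [2.79, 2.79, 3.14, 3.14, 3.14, 3.14].

## Interface

Orientations are given as a unit quaternion [x, y, z, w].
In Python, from plant import get_state, read_camera, get_calibration, ticket, search_frame, cut_out, pinpoint gives the robot as it stands.
- The arm moves only by the tool move_arm, never from a script. Its argument "plan" is a list that holds one entry, the list of rows, each a list of 7 numbers: the turn, a rotation vector about the tool's x, y, z in degrees, then the shift along the tool's x, y, z in m, then the finger opening in m, from 0 to 0.0854. In form: [[[ax, ay, az, x, y, z, hand], ...]]. A call has exactly 5 rows; each row is the pose to reach, as a shift and turn from the pose measured when the call began, along the tool's axes at that moment; what a row does not reach only later rows make up. A row lasts 1/8 s, in which the tool goes at most 62.5 mm and 10.7 degrees, less where a joint would pass 70% of its speed; a pose out of reach is approached as far as the arm can. A call with a gripper value outside its range is refused whole. The fingers move at their own pace and stop on an object; "force" is the grip in N (left out, the last holds). Time passes only in rows, so rows that repeat a pose let the fingers close, or fill a call up. It gives the time, the measured TCP pose, the force and the opening at its end, in the units of the state.
- get_state(): the state, without advancing time (a new reading comes with each control period).
- read_camera(name): name is "scene" or "top"; returns the picture (480x640x3 uint8, red, green, blue); there is no depth.
- get_calibration(name): a dict with "mtx" (3x3 intrinsics, pixels), "extrinsics" (4x4, takes a point from camera to world coordinates). Camera axes: x right, y up, looking along -z (the intrinsics and any distortion apply to the point x, -y, -z); pixel columns grow to the right and rows downward; lengths in m; the calibration is good to about 2 mm. A picture is of the moment at which its call begins. get_calibration takes no time and is no camera call.
- ticket.sign_off(): hands the job in, once; it reports no verdict.
Trained networks look in the newest picture that a camera, given by its name, has taken for a name from the list of things; names that differ only in an ending like _2 or _b are one class to them, and where a whole thing is asked for, a point or a joint stands for the part that bears it (a point fixed in the world has none). Each returns a list of dicts, best first, with "p" (0 to 1); they miss things now and then, are a little off and sometimes report something else, mostly with a low value. They report only what shows in the picture. A call takes as long as a camera call.
- search_frame(camera, query): "centre" ([column, row] in pixels, amid what is visible of it).
- cut_out(camera, query): "pixels" (480x640 bool, what is visible of it) and "centre" ([column, row] in pixels, amid what is visible of it).
- pinpoint(camera, query): "centre" ([column, row] in pixels: a listed point, or the origin of a listed thing).
The state is a dict: "time": time; "qpos": joint angles; "dq": joint speeds; "joint_efforts": joint torques, N m; "eef_pos": TCP position; "tcp_rot": TCP orientation; "contact_force": force on the tool from outside, world axes, zero at the start; "wrist_torque": the same for the moment, N m; "opening": opening from 0.0 (shut) to 1.0 (fully open).
Only numpy, scipy, OpenCV 4.12 (cv2) and the standard library are available. Lean on these libraries where they do the work, as an engineer would, in place of code of your own. Each camera call takes 0.05 s, during which the arm holds its last target.

## Task

Get the crossover box ready to be screwed shut: first turn the brass hex nut in its middle clockwise with the fingers until it is fully tight against its stop. Then pick up the aluminium cover plate by its black handle and hold it level over the box, hovering about 15 mm above the rim without knocking or resting on the box, its four corner holes lined up (either way round) over the four threaded holes so that a colleague can start the screws. Finish while still holding the cover still there, and leave the coil, bottle and screwdriver where they are.

Things in the scene. Friction and masses are not known exactly. Their poses are not given: they have to be found in the camera images.
- box_rim (a point): Centre of the open top of the grey crossover box, at rim height (60 mm above the bench). The box is fixed to the bench, 170 mm along its x, 210 mm along its y, 60 mm high, walls 4 mm, with an aluminium boss in each inner corner. Axes are the box's own: z up, y along its long side. Inside: a board and low parts up to 21 mm high, and one lying yellow coil along x near each short end (80 mm from the middle, top 43 mm above the bench).
- nut_center (a point): Centre of the captive brass hex nut on the post in the middle of the box: 24 mm across flats, 22 mm high, its centre 45 mm above the bench, its top 4 mm below the rim. Axes turn with the nut: z up, its flats face +x, -x and every 60 degrees from there. A white line on its top points along its +x. The area around it is free out to 58 mm for fingers down to 22 mm above the bench; below that is a black disc 44 mm wide, top 16 mm above the bench.
- nut (a joint): Angle of the hex nut in rad: 0 is fully tight, against its stop, with the white line on the nut pointing to the white line on the black disc below (the box's +x); negative is loose, e.g. -1 needs 1 rad more of clockwise turning (seen from above). It stays where it is left and needs about 0.06 N m to turn.
- cover_handle (a point): Centre of the black bridge handle's bar on the loose aluminium cover plate: bar 14 mm wide (along x), 88 mm long (along y), 16 mm high, standing on two feet near its ends, free underneath for 16 mm above the plate; its centre 28 mm above the plate's underside. Axes are the cover's: z up, y along its long side. The cover is 170 x 210 mm, 4 mm thick, about 0.4 kg, balanced about the handle; it lies flat on the bench, handle up.
- cover_bottom (a point): Centre of the cover plate's underside, 28 mm below the handle's centre; same axes.
- thread0 (a point): Threaded hole (6 mm, dark, brass-ringed) at rim height in the box's +x +y corner boss, 72 mm along x and 92 mm along y from the centre.
- thread1 (a point): Threaded hole (6 mm, dark, brass-ringed) at rim height in the box's -x +y corner boss, 72 mm along x and 92 mm along y from the centre.
- thread2 (a point): Threaded hole (6 mm, dark, brass-ringed) at rim height in the box's -x -y corner boss, 72 mm along x and 92 mm along y from the centre.
- thread3 (a point): Threaded hole (6 mm, dark, brass-ringed) at rim height in the box's +x -y corner boss, 72 mm along x and 92 mm along y from the centre.
- hole0 (a point): Round hole (10 mm) in the cover's +x +y corner, at its underside, 72 mm along x and 92 mm along y from the centre. The cover fits either way round (half turn).
- hole1 (a point): Round hole (10 mm) in the cover's -x +y corner, at its underside, 72 mm along x and 92 mm along y from the centre. The cover fits either way round (half turn).
- hole2 (a point): Round hole (10 mm) in the cover's -x -y corner, at its underside, 72 mm along x and 92 mm along y from the centre. The cover fits either way round (half turn).
- hole3 (a point): Round hole (10 mm) in the cover's +x -y corner, at its underside, 72 mm along x and 92 mm along y from the centre. The cover fits either way round (half turn).
- coil_center (a point): Centre of a loose yellow coil standing upright on its black-flanged bobbin, 36 mm wide, 32 mm high. Bystander.
- bottle_center (a point): Centre of a small loose amber bottle, 38 mm wide, 75 mm high. Bystander.
- driver: A loose screwdriver with a blue handle, lying on the bench. Bystander.
- cover: The loose aluminium cover plate; origin at the centre of its underside, same axes as its handle.
- box: The fixed crossover box; origin at the centre of its underside, on the bench; axes as for its rim.

How it is judged:
On the way, in this order (a step that is already met when the one before it is completed fails the run):
1. the nut is fully tight (value of joint nut above -0.08 rad), for 0.2 s.
2. the cover is lifted clear of the bench in the fingers (height (world z) of cover_bottom above 0.04 m and contact force between cover and the fingers above 1 N), for 0.2 s.
At the end, for the whole second after the job is handed in: Nut within 0.08 rad of its stop; cover held by the fingers, level within 0.06 rad, under 15 mm/s, underside 5 to 28 mm above the rim, not touching the box; each hole within 5 mm sideways of its threaded hole (either way round); coil, bottle, screwdriver moved under 30 mm (value of joint nut above -0.08 rad and contact force between cover and the fingers above 1 N and ((horizontal distance between hole0 and thread0 below 0.005 m and horizontal distance between hole1 and thread1 below 0.005 m and horizontal distance between hole2 and thread2 below 0.005 m and horizontal distance between hole3 and thread3 below 0.005 m) or (horizontal distance between hole0 and thread2 below 0.005 m and horizontal distance between hole1 and thread3 below 0.005 m and horizontal distance between hole2 and thread0 below 0.005 m and horizontal distance between hole3 and thread1 below 0.005 m)) and z of cover_bottom in the frame of box_rim between 0.005 and 0.028 m and angle between cover_bottom's own z axis and vertical below 0.06 rad and linear speed of cover below 0.015 m/s and contact force between cover and box below 0.1 N and distance of each of coil_center, bottle_center, driver from where it was at the start of the episode below 0.03 m); the arm keeps its last pose, push and grip.
It fails at once if the cover is knocked against or rested on the box (contact force between cover and box above 2 N).
It fails at once if the coil is disturbed (moved 30 mm) (distance of coil_center from where it was at the start of the episode above 0.03 m).
It fails at once if the bottle is disturbed (moved 30 mm) (distance of bottle_center from where it was at the start of the episode above 0.03 m).
It fails at once if the screwdriver is disturbed (moved 30 mm) (distance of driver from where it was at the start of the episode above 0.03 m).
It also fails if it takes over 56 s, if anything falls off the work surface, if the arm or the gripper's body presses on something with over 40 N, if the wrist force passes 120 N, or if a joint passes its speed limit or range.

## Working session

There is one attempt and no reset: what is moved stays moved. The work goes in short steps, Python scripts to look and compute and a tool call to move; the robot and the scene stay as the last step left them, time stands still between calls to the robot, and variables do not carry over. Pictures are saved under pics/ and viewed, and the job is handed in when it is done.

Besides the shell and the picture viewer there is one more tool, called after "Call:" as name(argument=value, ...) on one line, values as JSON. move_arm: Moves the arm, as the interface text tells. Its arguments: {"type":"object","properties":{"plan":{"type":"array","items":{"type":"array","items":{"type":"array","items":{"type":"number"}}}},"force":{"type":"number"}},"required":["plan"]}

```bash
ls; mkdir -p pics; python3 - <<'E'
from plant import *
import cv2
for n in("scene","top"):
    im=read_camera(n); cv2.imwrite(f"pics/{n}0.png",im[:,:,::-1])
    c=get_calibration(n); print(n,c)
print(get_state())
E
```

```text
pics
scene {'mtx': array([[535.78322792,   0.        , 322.2916314 ],
       [  0.        , 535.78322792, 235.46352607],
       [  0.        ,   0.        ,   1.        ]]), 'extrinsics': array([[ 0.80522727, -0.30574656,  0.50806308,  1.09543421],
       [ 0.59267151,  0.44200122, -0.67333157, -0.63015086],
       [-0.01869569,  0.84329945,  0.53711871,  0.59571171],
       [ 0.        ,  0.        ,  0.        ,  1.        ]])}
top {'mtx': array([[500.96251532,   0.        , 314.90425097],
       [  0.        , 500.96251532, 238.14471007],
       [  0.        ,   0.        ,   1.        ]]), 'extrinsics': array([[-0.01840996,  0.99500185, -0.09814475,  0.5236601 ],
       [-0.9993022 , -0.02150205, -0.03054133, -0.00617676],
       [-0.03249899,  0.097514  ,  0.99470339,  1.11270107],
       [ 0.        ,  0.        ,  0.        ,  1.        ]])}
{'time': 0.1, 'qpos': array([ 9.63999510e-01,  2.87111787e-01,  1.57802602e+00,  2.46708862e-05,
        1.27859965e+00, -1.49977967e-01]), 'dq': array([ 6.03624431e-04, -1.75410058e-03, -3.71074843e-03, -1.36867721e-03,
        2.97003280e-05, -5.35303033e-05]), 'joint_efforts': array([ 1.69639068e-03, -4.07291365e+01, -2.93702602e+01, -1.18376197e-04,
        3.40554630e-03,  3.50710752e-05]), 'eef_pos': array([0.29735362, 0.60531735, 0.23006483]), 'tcp_rot': array([ 2.26431890e-01,  9.74026411e-01, -9.92178416e-04, -4.07142321e-04]), 'contact_force': array([ 0.7451285 ,  0.819343  , -0.49181263]), 'wrist_torque': array([-0.02302468,  0.00255398,  0.02102198]), 'opening': 1.0006775790355564}
```

View pics/scene0.png

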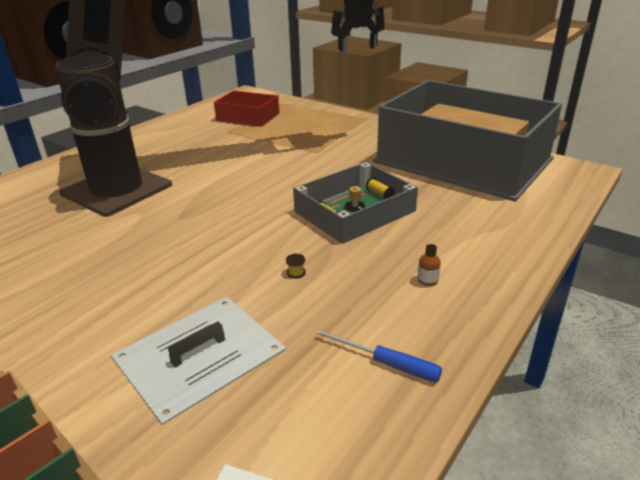

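View pics/top0.png

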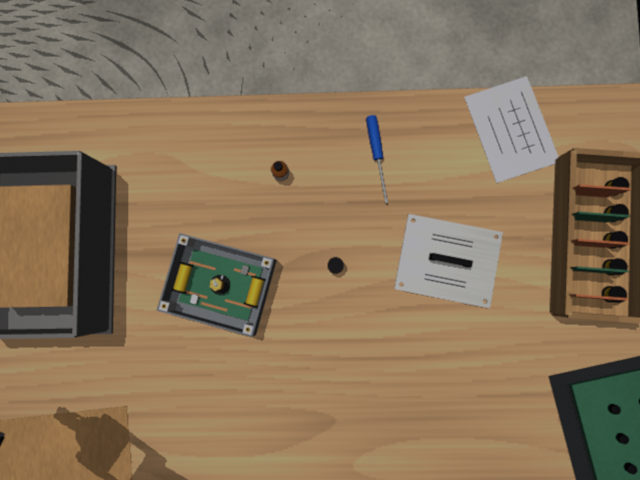

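Scene: the box is at top-view pixel (218,285) with the nut at its centre. The cover is at (450,260), the coil at (336,266), the bottle at (280,170) and the driver at (377,155). Next I measure them.

```bash
cat > h.py <<'E'
import numpy as np, cv2
from plant import *
from scipy.spatial.transform import Rotation as R
def ray(n,px):
    c=get_calibration(n);K=c["mtx"];T=np.array(c["extrinsics"])
    d=np.array([(px[0]-K[0,2])/K[0,0],-(px[1]-K[1,2])/K[1,1],-1.]);return T[:3,3],T[:3,:3]@d
def onz(n,px,z):
    o,d=ray(n,px);return o+d*(z-o[2])/d[2]
def proj(n,P):
    c=get_calibration(n);K=c["mtx"];T=np.array(c["extrinsics"])
    p=T[:3,:3].T@(np.array(P)-T[:3,3]);return np.array([K[0,2]+K[0,0]*p[0]/-p[2],K[1,2]-K[1,1]*p[1]/-p[2]])
def save(n,f,crop=None,s=1):
    im=read_camera(n)[:,:,::-1]
    if crop: x,y,w,h=crop; im=im[y:y+h,x:x+w]
    im=cv2.resize(im,None,fx=s,fy=s,interpolation=cv2.INTER_CUBIC);cv2.imwrite(f,im)
E
python3 - <<'E'
from h import *
Z=dict(box_rim=.06,nut_center=.045,cover_handle=.028,cover_bottom=0,thread0=.06,thread1=.06,thread2=.06,thread3=.06,hole0=.004,hole1=.004,hole2=.004,hole3=.004,coil_center=.016,bottle_center=.037)
save("scene","pics/s1.png",(270,140,160,120),5)
save("top","pics/t1.png",(140,220,160,120),5)
for n in("top","scene"):
  for q,z in Z.items():
    r=pinpoint(n,q)
    print(n,q,[(np.round(a["centre"],1).tolist(),round(a["p"],2),np.round(onz(n,a["centre"],z)[:2],4).tolist()) for a in r[:4]])
E
```

```text
top box_rim [([215.3, 283.5], 0.73, [0.536, 0.2379]), ([282.2, 172.3], 0.39, [0.7709, 0.0937])]
top nut_center [([379.3, 159.1], 0.71, [0.7981, -0.1162])]
top cover_handle [([450.7, 256.4], 0.8, [0.5849, -0.2642]), ([248.5, 328.1], 0.57, [0.4396, 0.1734]), ([166.5, 304.3], 0.2, [0.4934, 0.3519])]
top cover_bottom [([447.7, 258.6], 0.9, [0.5818, -0.2641]), ([214.8, 282.9], 0.47, [0.5381, 0.2529]), ([450.7, 258.3], 0.18, [0.5823, -0.2707])]
top thread0 [([249.8, 329.9], 0.85, [0.4384, 0.1654]), ([266.2, 264.9], 0.79, [0.5731, 0.1299]), ([168.3, 307.6], 0.64, [0.4874, 0.3374]), ([182.8, 237.4], 0.62, [0.6352, 0.3077])]
top thread1 [([249.8, 329.9], 0.85, [0.4384, 0.1654]), ([266.2, 264.9], 0.79, [0.5731, 0.1299]), ([168.3, 307.6], 0.64, [0.4874, 0.3374]), ([182.8, 237.4], 0.62, [0.6352, 0.3077])]
top thread2 [([249.8, 329.9], 0.85, [0.4384, 0.1654]), ([266.2, 264.9], 0.79, [0.5731, 0.1299]), ([168.3, 307.6], 0.64, [0.4874, 0.3374]), ([182.8, 237.4], 0.62, [0.6352, 0.3077])]
top thread3 [([249.8, 329.9], 0.85, [0.4384, 0.1654]), ([266.2, 264.9], 0.79, [0.5731, 0.1299]), ([168.3, 307.6], 
[... 1911 characters left out ...]
 0.61, [0.5256, -0.1701])]
scene hole1 [([120.9, 356.6], 0.95, [0.4866, -0.3423]), ([165.8, 411.4], 0.88, [0.625, -0.3703]), ([273.2, 349.3], 0.7, [0.6674, -0.1953]), ([220.0, 306.4], 0.61, [0.5256, -0.1701])]
scene hole2 [([120.9, 356.6], 0.95, [0.4866, -0.3423]), ([165.8, 411.4], 0.88, [0.625, -0.3703]), ([273.2, 349.3], 0.7, [0.6674, -0.1953]), ([220.0, 306.4], 0.61, [0.5256, -0.1701])]
scene hole3 [([120.9, 356.6], 0.95, [0.4866, -0.3423]), ([165.8, 411.4], 0.88, [0.625, -0.3703]), ([273.2, 349.3], 0.7, [0.6674, -0.1953]), ([220.0, 306.4], 0.61, [0.5256, -0.1701])]
scene coil_center [([291.8, 271.0], 0.67, [0.5729, -0.0325])]
scene bottle_center [([429.3, 264.5], 0.65, [0.7805, 0.1012])]
```

View pics/t1.png

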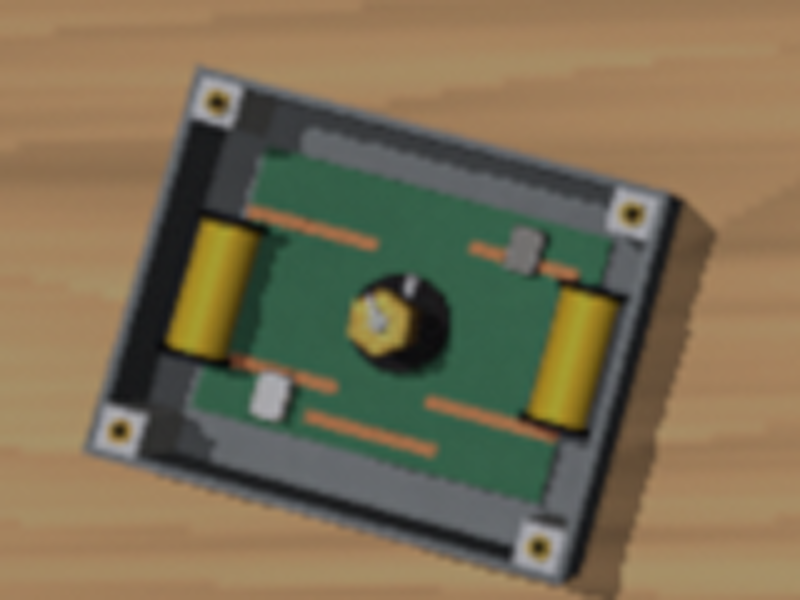

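View pics/s1.png

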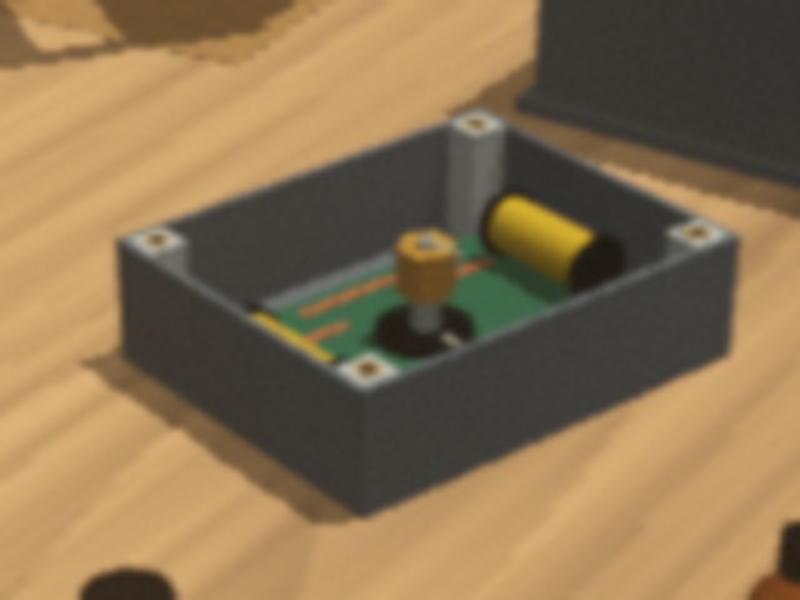

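```bash
python3 - <<'E'
from h import *
save("scene","pics/s2.png",(335,170,40,30),20)
save("top","pics/t2.png",(195,265,50,38),16)
save("top","pics/t3.png",(385,205,130,110),5.4)
save("scene","pics/s3.png",(100,290,200,140),4)
E
```

```text
(no output)
```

View pics/t2.png

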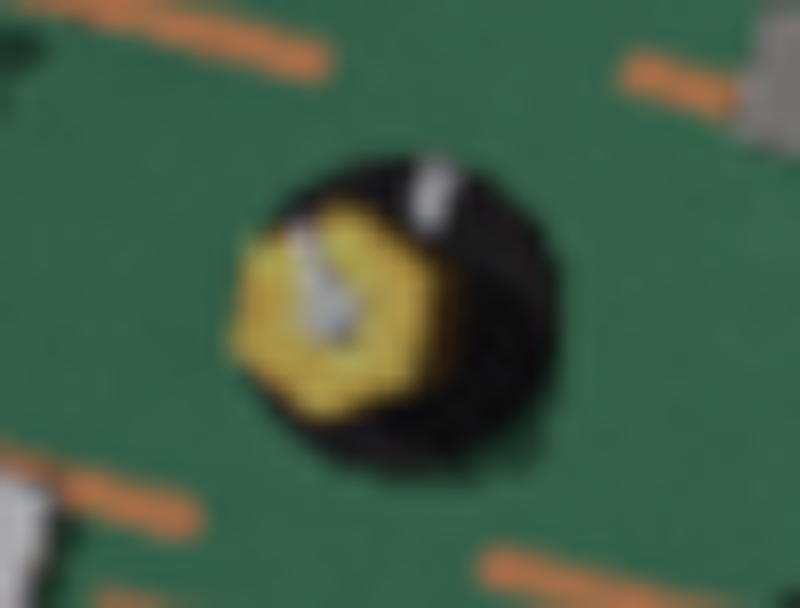

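View pics/s2.png

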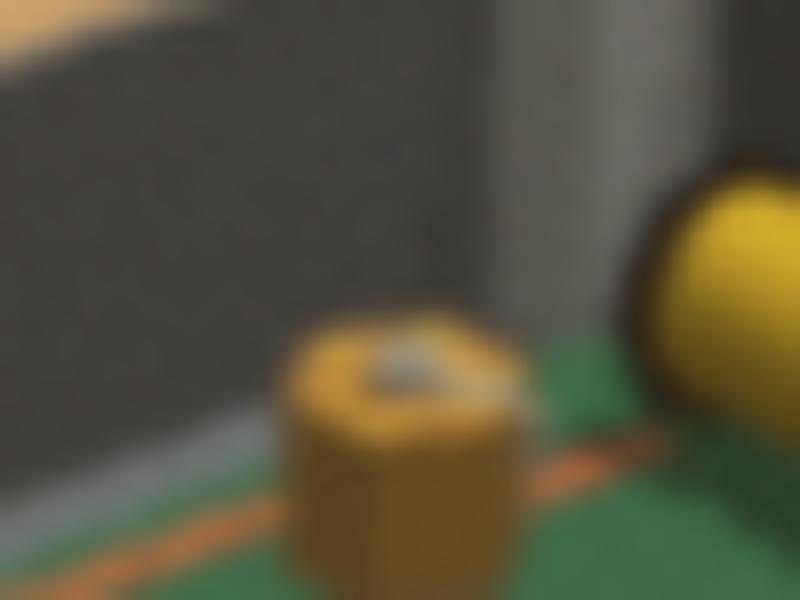

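View pics/t3.png

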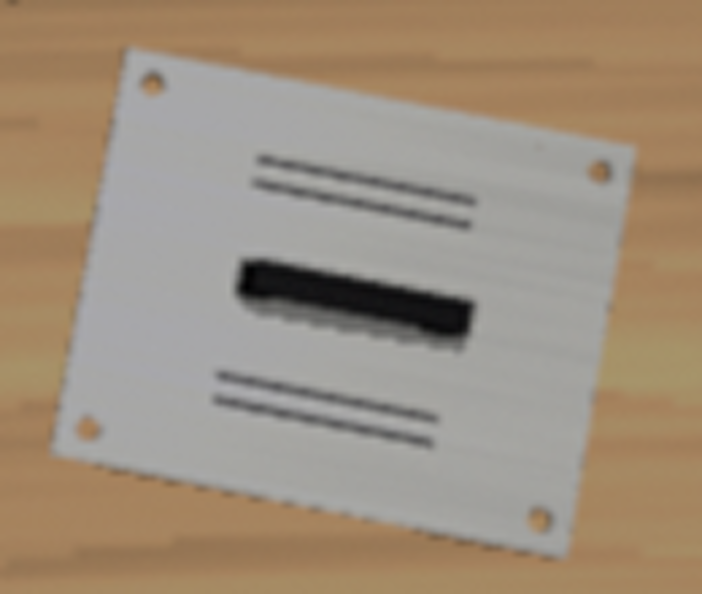

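View pics/s3.png

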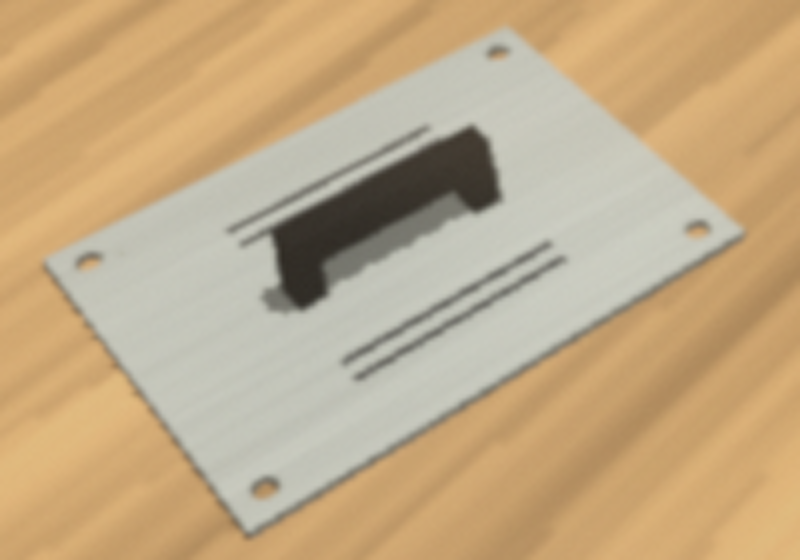

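The nut sits at about (215.5,284.4) in the top view. Its white line points up and left, while the disc's line follows box +x. The cover's holes show clearly in both views. Now I fit the poses.

```bash
cat > fit.py <<'E'
from h import *
from scipy.optimize import least_squares
def up(p,ox,oy,s): return [(p[0]+.5)/s-.5+ox,(p[1]+.5)/s-.5+oy]
L=np.array([[72,92],[-72,92],[-72,-92],[72,-92]])/1000
def fit(obs,z,x0):
    # obs: list (cam, px list in order of L)
    def w(p): 
        c,s=np.cos(p[2]),np.sin(p[2]); return [np.array([p[0]+c*a-s*b,p[1]+s*a+c*b,z]) for a,b in L]
    def f(p): return np.concatenate([proj(n,P)-q for n,pl in obs for P,q in zip(w(p),pl)])
    r=least_squares(f,x0); return r.x,np.round(r.fun.reshape(-1,2),2)
if __name__=="__main__":
    bt=[up(p,140,220,5) for p in[(217,102),(119,430),(540,547),(632,213)]]
    bs=[up(p,270,140,5) for p in[(697,233),(477,124),(157,240),(368,369)]]
    ct=[up(p,385,205,5.4) for p in[(152,83),(88,429),(540,519),(599,172)]]
    cs=[up(p,100,290,4) for p in[(698,230),(498,51),(90,262),(264,488)]]
    for nm,t,s,z,x0 in(("box",bt,bs,.06,[.53,.24,-.28]),("cover",ct,cs,.004,[.58,-.26,-.2])):
        for o in([("top",t)],[("scene",s)],[("top",t),("scene",s)]):
            x,r=fit(o,z,x0); print(nm,[a[0] for a in o],x.round(4),np.degrees(x[2]).round(2),np.abs(r).max(), r.mean(0))
    c=np.array(up((330,310),195,265,16)); e=np.array(up((297,228),195,265,16))
    a,b=onz("top",c,.056),onz("top",e,.056); print("nut",a,np.degrees(np.arctan2(*(b-a)[1::-1])))
    v=[onz("top",up(p,195,265,16),.056)[:2] for p in[(345,205),(440,262),(420,370),(325,418),(235,345),(248,245)]]
    m=np.mean(v,0); print(m,[np.degrees(np.arctan2(*(q-m)[::-1])).round(1) for q in v],[np.linalg.norm(q-m).round(4) for q in v])
    # scene nut
    a,b=onz("scene",up((405,375),335,170,20),.056),onz("scene",up((525,395),335,170,20),.056); print(a,np.degrees(np.arctan2(*(b-a)[1::-1])))
E
python3 fit.py
```

```text
box ['top'] [ 0.5351  0.2388 -0.2814] -16.12 0.3 [0.0025 0.    ]
box ['scene'] [ 0.5309  0.2393 -0.282 ] -16.16 0.08 [-0.0025  0.0025]
box ['top', 'scene'] [ 0.5335  0.2383 -0.2819] -16.15 0.92 [0.51125 0.63   ]
cover ['top'] [ 0.5784 -0.2643 -0.2186] -12.53 0.21 [-1.73472348e-18  0.00000000e+00]
cover ['scene'] [ 0.575  -0.2649 -0.22  ] -12.6 0.58 [-0.005   0.0325]
cover ['top', 'scene'] [ 0.5765 -0.265  -0.2198] -12.6 1.06 [0.4825 0.645 ]
nut [0.5352321  0.23912916 0.056     ] 22.041212355884728
[0.53555687 0.23840067] [np.float64(-5.3), np.float64(-67.6), np.float64(-126.9), np.float64(174.6), np.float64(109.4), np.float64(54.1)] [np.float64(0.0135), np.float64(0.015), np.float64(0.0141), np.float64(0.0146), np.float64(0.0142), np.float64(0.0144)]
[0.52990745 0.24016425 0.056     ] 14.375739386159946
```

```bash
cat >> h.py <<'E'
def delta(pos,yaw):
    """tool-frame turn (deg rotvec) and shift to reach tool pointing down at pos with tool y at world angle yaw(deg)"""
    s=get_state();Rt=R.from_quat(s["tcp_rot"]);y=np.radians(yaw)
    ya=np.array([np.cos(y),np.sin(y),0]);za=np.array([0,0,-1.]);xa=np.cross(ya,za)
    Rg=R.from_matrix(np.c_[xa,ya,za])
    rv=np.degrees((Rt.inv()*Rg).as_rotvec());d=Rt.inv().apply(np.array(pos)-s["eef_pos"])
    m=Rt.as_matrix()
    print("t",round(s["time"],2),"pos",s["eef_pos"].round(4),"yaw",np.degrees(np.arctan2(m[1,1],m[0,1])).round(2),"z",m[:,2].round(4),"F",s["contact_force"].round(1),"M",s["wrist_torque"].round(2),"open",round(s["opening"]*85.4,1),"q",s["qpos"].round(2))
    print("TURN",rv.round(2),"SHIFT",d.round(4),"dist",np.linalg.norm(d).round(3));return rv,d
E
python3 - <<'E'
from h import *
b=onz("scene",(516,190),0);print(b)
for z in(.08,.1,.12,.15,.18): print(z,proj("scene",[b[0],b[1],z]), onz("top",(82,337),z),onz("top",(116,330),0))
delta([.533,.239,.2],22.7)
E
```

```text
[0.78909903 0.53664347 0.        ]
0.08 [522.17446907 158.72661212] [0.43098031 0.51012737 0.08      ] [0.43796932 0.47383041 0.        ]
0.1 [523.78674746 150.56049989] [0.43277521 0.50012827 0.1       ] [0.43796932 0.47383041 0.        ]
0.12 [525.42796942 142.24778988] [0.43457011 0.49012917 0.12      ] [0.43796932 0.47383041 0.        ]
0.15 [527.94579973 129.49510084] [0.43726246 0.47513052 0.15      ] [0.43796932 0.47383041 0.        ]
0.18 [530.5333063  116.38950494] [0.43995482 0.46013186 0.18      ] [0.43796932 0.47383041 0.        ]
t 1.8 pos [0.2977 0.6058 0.2313] yaw 63.82 z [-0. -0. -1.] F [0.2 0.5 0.8] M [-0.04 -0.03  0.05] open 85.5 q [ 0.96  0.29  1.58  0.    1.28 -0.15]
TURN [-0.   -0.   41.12] SHIFT [-0.373  -0.2254  0.0313] dist 0.437
```

Call:
move_arm(plan=[[[0,0,10,-0.053,-0.032,0,0.05],[0,0,20,-0.106,-0.064,0,0.05],[0,0,30,-0.159,-0.096,0,0.05],[0,0,40,-0.212,-0.128,0,0.05],[0,0,41.1,-0.265,-0.16,0,0.05]]], force=40)

```text
time: 2.42
eef_pos: [0.4658, 0.3436, 0.2317]
tcp_rot: [0.554, 0.832, 0.0, 0.0]
contact_force: [2.2, 0.4, 0.1]
opening: 0.586
```

```bash
python3 -c "
from h import *
delta([.533,.239,.11],22.7)"
```

```text
t 2.42 pos [0.4658 0.3436 0.2317] yaw 22.65 z [ 8.e-04  4.e-04 -1.e+00] F [2.2 0.4 0.1] M [ 0.04 -0.03  0.  ] open 50.1 q [ 0.46  0.08  1.82 -0.    1.25  0.07]
TURN [ 0.05 -0.   -0.05] SHIFT [-0.1224  0.0216  0.1217] dist 0.174
```

Call:
move_arm(plan=[[[0,0,0,-0.05,0.009,0.02,0.05],[0,0,0,-0.1,0.018,0.05,0.05],[0,0,0,-0.1224,0.0216,0.09,0.05],[0,0,0,-0.1224,0.0216,0.122,0.05],[0,0,0,-0.1224,0.0216,0.122,0.05]]])

```text
time: 3.05
eef_pos: [0.5309, 0.238, 0.1066]
tcp_rot: [0.555, 0.832, -0.002, -0.002]
contact_force: [-0.4, 0.1, -1.1]
opening: 0.586
```

```bash
python3 -c "
from h import *
delta([.533,.239,.028],22.7)
save('scene','pics/s4.png',(270,100,160,120),5)
save('top','pics/t4.png',(140,220,160,120),5)
print(proj('top',[.533,.239,.11]),proj('scene',[.533,.239,.11]))"
```

```text
t 3.05 pos [0.5309 0.238  0.1066] yaw 22.6 z [-0.0059 -0.0012 -1.    ] F [-0.4  0.1 -1.1] M [0. 0. 0.] open 50.0 q [ 0.25  0.22  1.9   0.    1.03 -0.15]
TURN [-0.34 -0.06 -0.1 ] SHIFT [0.     0.0028 0.0785] dist 0.079
[209.01779935 284.84233958] [356.04924016 166.10264412]
```

View pics/s4.png

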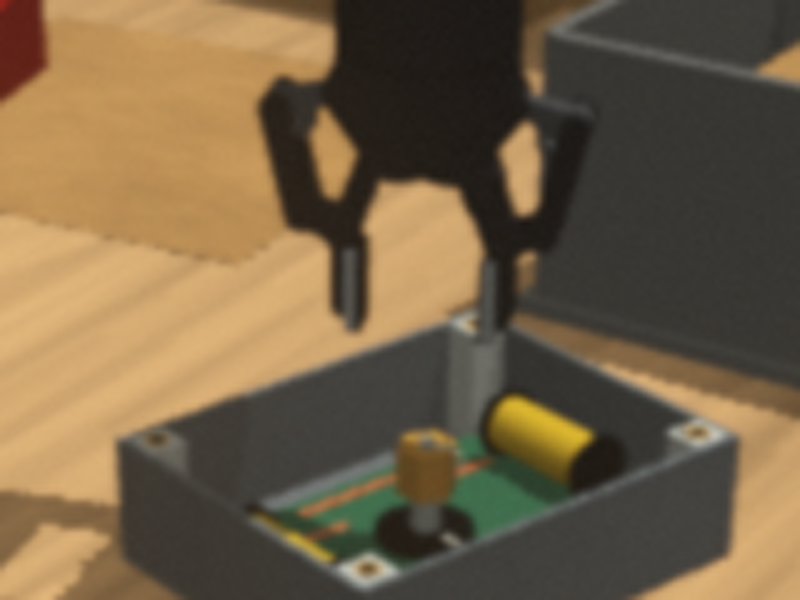

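View pics/t4.png

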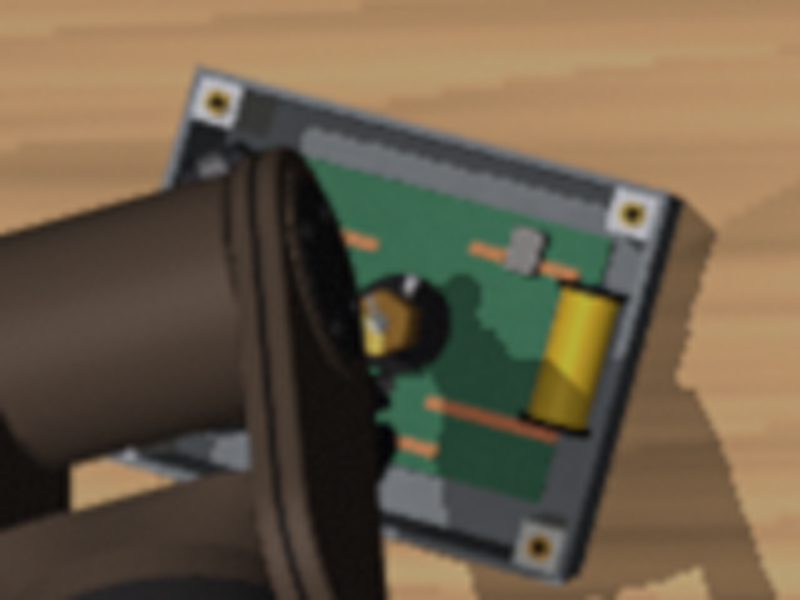

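Call:
move_arm(plan=[[[-0.3,0,0,0,0.0025,0.02,0.05],[-0.3,0,0,0,0.0025,0.04,0.05],[-0.3,0,0,0,0.0025,0.06,0.05],[-0.3,0,0,0,0.0025,0.077,0.05],[-0.3,0,0,0,0.0025,0.077,0.05]]])

```text
time: 3.78
eef_pos: [0.5343, 0.24, 0.0314]
tcp_rot: [0.554, 0.832, 0.001, 0.001]
contact_force: [-0.4, -0.3, -0.4]
opening: 0.585
```

```bash
python3 -c "
from h import *
delta([.533,.239,.029],22.7)
save('scene','pics/s5.png',(270,120,160,120),5)"
```

```text
t 3.77 pos [0.5343 0.24   0.0314] yaw 22.67 z [ 0.0025  0.0016 -1.    ] F [-0.4 -0.3 -0.4] M [-0.01  0.01  0.02] open 50.0 q [ 0.25  0.34  1.92  0.    0.88 -0.15]
TURN [ 0.17 -0.03 -0.03] SHIFT [-0.0004 -0.0016  0.0024] dist 0.003
```

View pics/s5.png

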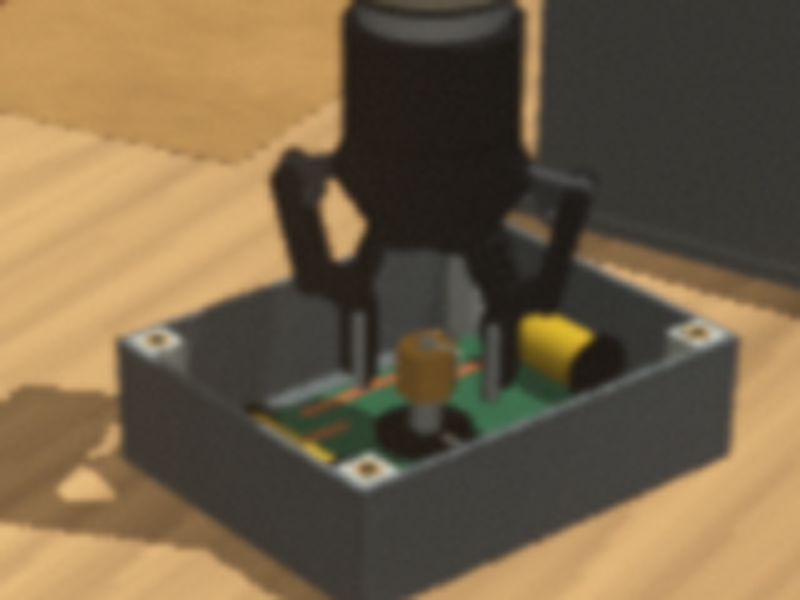

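Call:
move_arm(plan=[[[0,0,0,0,-0.0015,0.003,0.05],[0,0,0,0,-0.0015,0.003,0.02],[0,0,0,0,-0.0015,0.003,0.02],[0,0,0,0,-0.0015,0.003,0.02],[0,0,0,0,-0.0015,0.003,0.02]]], force=30)

```text
time: 4.45
eef_pos: [0.5334, 0.2394, 0.0301]
tcp_rot: [0.554, 0.832, 0.001, 0.001]
contact_force: [-4.5, -2.5, 6.3]
opening: 0.27
```

```bash
python3 -c "
from h import *
delta([.533,.239,.029],22.7)
save('scene','pics/s6.png',(270,120,160,120),5)"
```

```text
t 4.45 pos [0.5334 0.2394 0.0301] yaw 22.68 z [ 0.0029  0.0013 -1.    ] F [-4.5 -2.5  6.3] M [-0.45  0.73 -0.06] open 23.1 q [ 0.25  0.34  1.92  0.    0.88 -0.15]
TURN [ 0.18 -0.01 -0.02] SHIFT [-0.0002 -0.0005  0.0011] dist 0.001
```

View pics/s6.png

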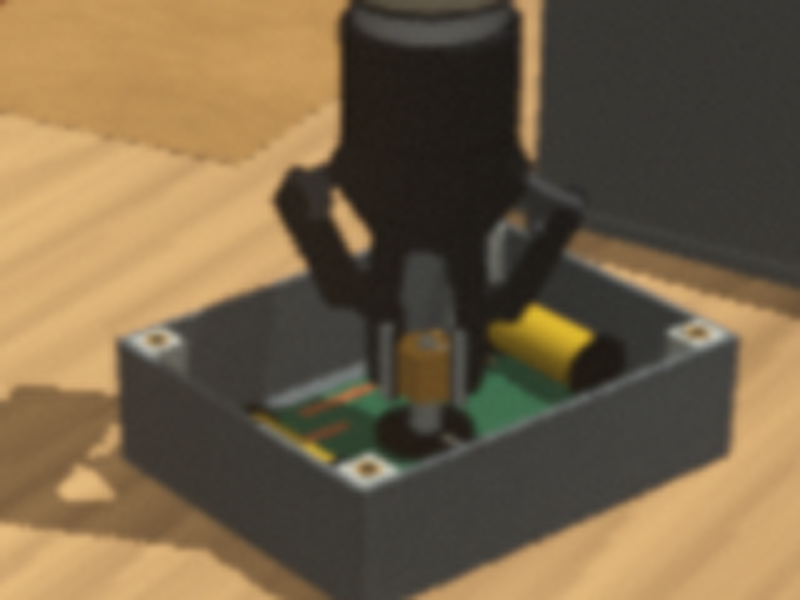

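Call:
move_arm(plan=[[[0,0,9,0,-0.0005,0,0.02],[0,0,18,0,-0.0005,0,0.02],[0,0,27,0,-0.0005,0,0.02],[0,0,34,0,-0.0005,0,0.02],[0,0,34,0,-0.0005,0,0.02]]], force=40)

```text
time: 5.12
eef_pos: [0.534, 0.2394, 0.0302]
tcp_rot: [0.773, 0.634, 0.003, 0.001]
contact_force: [2.9, 0.8, -3.3]
opening: 0.275
```

```bash
python3 -c "
from h import *
delta([.533,.239,.029],-16.15)"
```

```text
t 5.12 pos [0.534  0.2394 0.0302] yaw -11.27 z [ 0.006   0.0023 -1.    ] F [ 2.9  0.8 -3.3] M [ 0.05 -0.3  -0.01] open 23.5 q [0.25 0.33 1.92 0.   0.88 0.44]
TURN [ 0.31 -0.21  4.88] SHIFT [-0.0006 -0.0009  0.0012] dist 0.002
```

Call:
move_arm(plan=[[[0,0,2,0,0,0,0.02],[0,0,4,0,0,0,0.02],[0,0,6,0,0,0,0.02],[0,0,8,0,0,0,0.02],[0,0,8,0,0,0,0.02]]])

```text
time: 5.75
eef_pos: [0.5342, 0.2393, 0.0303]
tcp_rot: [0.815, 0.58, 0.003, 0.001]
contact_force: [2.2, 0.2, -1.6]
opening: 0.268
```

```bash
python3 -c "
from h import *
delta([.533,.239,.029],-16.15)
save('scene','pics/s7.png',(320,150,80,60),10)"
```

```text
t 5.75 pos [0.5342 0.2393 0.0303] yaw -19.16 z [ 0.0068  0.0016 -1.    ] F [ 2.2  0.2 -1.6] M [-0.12 -0.23  0.88] open 22.9 q [ 0.25  0.33  1.92 -0.    0.88  0.58]
TURN [ 0.34 -0.2  -3.01] SHIFT [-0.0007 -0.0011  0.0013] dist 0.002
```

View pics/s7.png

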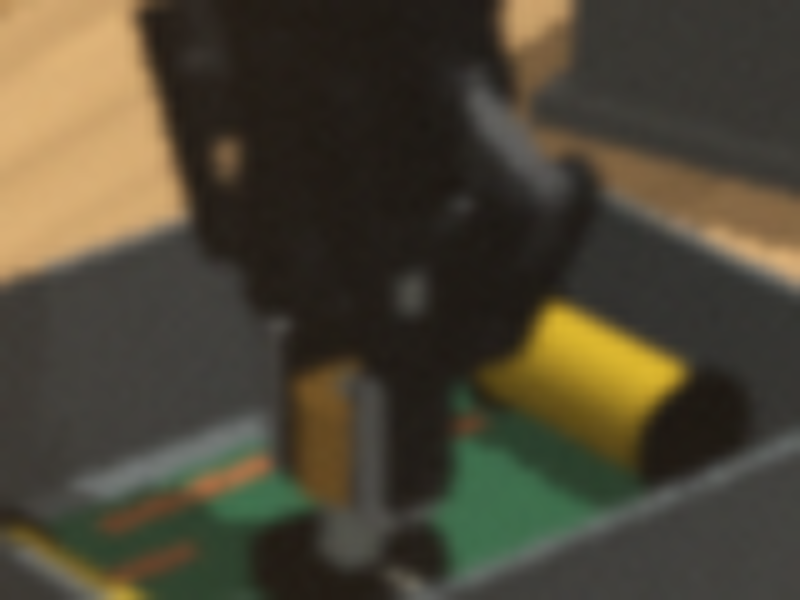

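The moment about the vertical rose to 0.88 N m at yaw -19°, so the nut is on its stop. I open the fingers and rise straight up.

Call:
move_arm(plan=[[[0,0,8,0,0,0,0.02],[0,0,0,0,0,0,0.05],[0,0,0,0,0,0,0.05],[0,0,0,0,0,0,0.05],[0,0,0,0,0,-0.03,0.05]]])

```text
time: 6.42
eef_pos: [0.5316, 0.2387, 0.0579]
tcp_rot: [0.816, 0.578, 0.0, -0.0]
contact_force: [0.8, 0.7, -0.2]
opening: 0.589
```

Call:
move_arm(plan=[[[0,0,0,0,0,-0.06,0.05],[0,0,0,0,0,-0.12,0.05],[0,0,-3,0.018,-0.055,-0.12,0.05],[0,0,-6,0.036,-0.11,-0.12,0.05],[0,0,-6,0.036,-0.11,-0.12,0.05]]])

```text
time: 7.05
eef_pos: [0.4367, 0.3107, 0.1779]
tcp_rot: [0.784, 0.621, -0.0, -0.001]
contact_force: [0.5, 0.0, -0.7]
opening: 0.584
```

```bash
python3 -c "
from h import *
delta([.5765,-.265,.12],-12.6)
save('scene','pics/s8.png',(320,150,80,60),10)
save('top','pics/t8.png',(190,260,64,48),12)"
```

```text
t 7.05 pos [0.4367 0.3107 0.1779] yaw -13.21 z [-0.001   0.0012 -1.    ] F [ 0.5  0.  -0.7] M [ 0.04 -0.02 -0.01] open 49.9 q [0.43 0.03 1.97 0.   1.14 0.66]
TURN [-0.07 -0.05 -0.61] SHIFT [-0.5286  0.2677  0.0571] dist 0.595
```

View pics/s8.png

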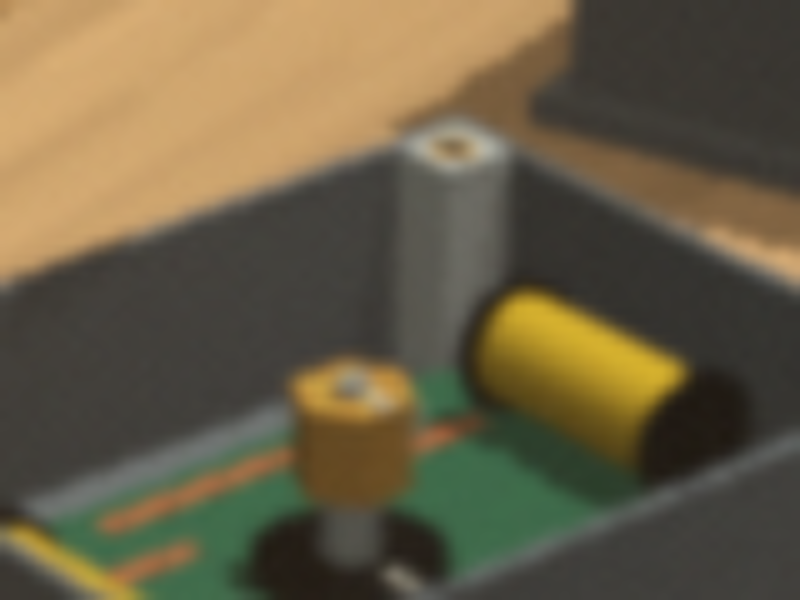

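View pics/t8.png

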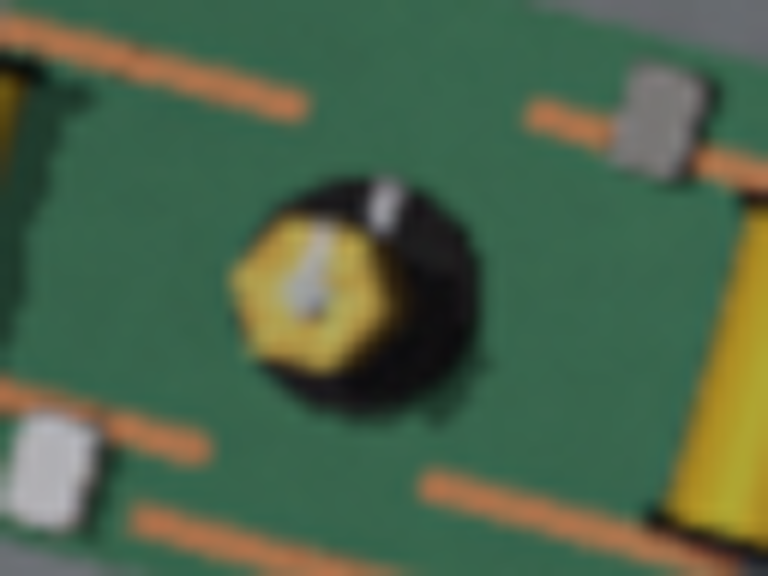

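The white line now reads about 12° right of image-up, against about 16° expected when tight. My mistaken extra twist and return may have backed the nut off by a few degrees. I re-tighten it to be safe.

```bash
python3 -c "
from h import *
delta([.5337,.239,.1],-13)
delta([.5337,.239,.03],-13)"
```

```text
t 7.15 pos [0.4394 0.3093 0.1781] yaw -13.35 z [ 7.e-04  8.e-04 -1.e+00] F [0.3 0.3 0.8] M [-0.01  0.   -0.03] open 50.2 q [0.42 0.03 1.96 0.   1.14 0.66]
TURN [ 0.03 -0.05 -0.35] SHIFT [-0.0467  0.108   0.0781] dist 0.141
t 7.15 pos [0.4394 0.3093 0.1781] yaw -13.35 z [ 7.e-04  8.e-04 -1.e+00] F [0.3 0.3 0.8] M [-0.01  0.   -0.03] open 50.2 q [0.42 0.03 1.96 0.   1.14 0.66]
TURN [ 0.03 -0.05 -0.35] SHIFT [-0.0467  0.108   0.1481] dist 0.189
```

Call:
move_arm(plan=[[[0,0,0,-0.024,0.055,0.02,0.05],[0,0,0,-0.0467,0.108,0.04,0.05],[0,0,0,-0.0467,0.108,0.07,0.05],[0,0,0,-0.0467,0.108,0.09,0.05],[0,0,0,-0.0467,0.108,0.09,0.05]]])

```text
time: 7.78
eef_pos: [0.5324, 0.2382, 0.0858]
tcp_rot: [0.785, 0.62, -0.002, -0.001]
contact_force: [0.6, 0.6, -0.2]
opening: 0.591
```

```bash
python3 -c "
from h import *
delta([.5337,.239,.03],-13)"
```

```text
t 7.78 pos [0.5324 0.2382 0.0858] yaw -13.42 z [-3.9e-03 -4.0e-04 -1.0e+00] F [ 0.6  0.6 -0.2] M [ 0.02  0.04 -0.1 ] open 50.5 q [0.25 0.25 1.91 0.   0.99 0.48]
TURN [-0.22  0.07 -0.42] SHIFT [0.0011 0.0013 0.0558] dist 0.056
```

Call:
move_arm(plan=[[[-0.2,0,0,0.001,0.001,0.028,0.05],[-0.2,0,0,0.001,0.001,0.056,0.05],[-0.2,0,0,0.001,0.001,0.056,0.02],[-0.2,0,0,0.001,0.001,0.056,0.02],[-0.2,0,0,0.001,0.001,0.056,0.02]]])

```text
time: 8.4
eef_pos: [0.534, 0.2392, 0.0307]
tcp_rot: [0.785, 0.62, 0.0, 0.001]
contact_force: [2.9, 1.2, -6.4]
opening: 0.27
```

```bash
python3 -c "
from h import *
delta([.5337,.239,.03],-18)"
```

```text
t 8.4 pos [0.534  0.2392 0.0307] yaw -13.41 z [ 1.5e-03 -6.0e-04 -1.0e+00] F [ 2.9  1.2 -6.4] M [ 0.1  -0.19 -0.03] open 23.0 q [ 0.25  0.34  1.92 -0.    0.88  0.48]
TURN [0.09 0.01 4.59] SHIFT [-0.0003 -0.0002  0.0007] dist 0.001
```

Call:
move_arm(plan=[[[0,0,2,0,0,0,0.02],[0,0,4,0,0,0,0.02],[0,0,5.5,0,0,0,0.02],[0,0,5.5,0,0,0,0.02],[0,0,5.5,0,0,0,0.02]]])

```text
time: 9.02
eef_pos: [0.5341, 0.2392, 0.0307]
tcp_rot: [0.813, 0.582, 0.0, 0.001]
contact_force: [2.8, 0.1, -7.6]
opening: 0.274
```

```bash
python3 -c "
from h import *
delta([.5337,.239,.03],-18)"
```

```text
t 9.03 pos [0.5341 0.2392 0.0307] yaw -18.87 z [ 1.8e-03 -8.0e-04 -1.0e+00] F [ 2.8  0.1 -7.6] M [ 0.05 -0.35  0.67] open 23.4 q [ 0.25  0.34  1.92 -0.    0.88  0.58]
TURN [ 0.11  0.01 -0.87] SHIFT [-0.0003 -0.0003  0.0007] dist 0.001
```

The stop is felt again, at 0.67 N m. I open here without turning back, then rise.

Call:
move_arm(plan=[[[0,0,0,0,0,0,0.05],[0,0,0,0,0,0,0.05],[0,0,0,0,0,0,0.05],[0,0,0,0,0,-0.05,0.05],[0,0,0,0,0,-0.11,0.05]]])

```text
time: 9.65
eef_pos: [0.5327, 0.239, 0.1406]
tcp_rot: [0.814, 0.581, -0.001, -0.0]
contact_force: [0.9, 1.0, 0.5]
opening: 0.583
```

```bash
python3 -c "
from h import *
delta([.5765,-.265,.15],-12.6)"
```

```text
t 9.65 pos [0.5327 0.239  0.1406] yaw -18.92 z [-0.002  -0.0014 -1.    ] F [0.9 1.  0.5] M [ 0.05 -0.05  0.02] open 49.8 q [ 0.25  0.18  1.88 -0.    1.09  0.58]
TURN [-0.09  0.11 -6.32] SHIFT [-0.4626  0.2049 -0.0088] dist 0.506
```

Call:
move_arm(plan=[[[0,0,0,-0.055,0.024,-0.02,0.05],[0,0,0,-0.11,0.049,-0.02,0.05],[0,0,-3,-0.165,0.073,-0.02,0.05],[0,0,-6,-0.22,0.097,-0.02,0.05],[0,0,-6.3,-0.275,0.122,-0.02,0.05]]])

```text
time: 10.28
eef_pos: [0.559, -0.0625, 0.1617]
tcp_rot: [0.781, 0.625, -0.001, 0.0]
contact_force: [1.1, 0.1, 1.3]
opening: 0.581
```

```bash
cat > nut.py <<'E'
from h import *
import sys
im=read_camera("top"); cv2.imwrite("pics/raw%s.png"%sys.argv[1],im[:,:,::-1])
crop=im[260:308,190:254]; cv2.imwrite("pics/n%s.png"%sys.argv[1],cv2.resize(crop[:,:,::-1],None,fx=12,fy=12,interpolation=cv2.INTER_CUBIC))
E
python3 nut.py 9; python3 -c "
from h import *
delta([.5765,-.265,.1],-12.6)"
```

```text
t 10.32 pos [ 0.5599 -0.0693  0.1621] yaw -12.89 z [ 4.0e-04 -6.6e-03 -1.0e+00] F [ 0.9 -4.6  0.3] M [-0.19 -0.08 -0.02] open 50.0 q [-0.3   0.11  1.91 -0.01  1.12 -0.07]
TURN [ 0.11  0.37 -0.29] SHIFT [-0.1866  0.0597  0.0634] dist 0.206
```

View pics/n9.png

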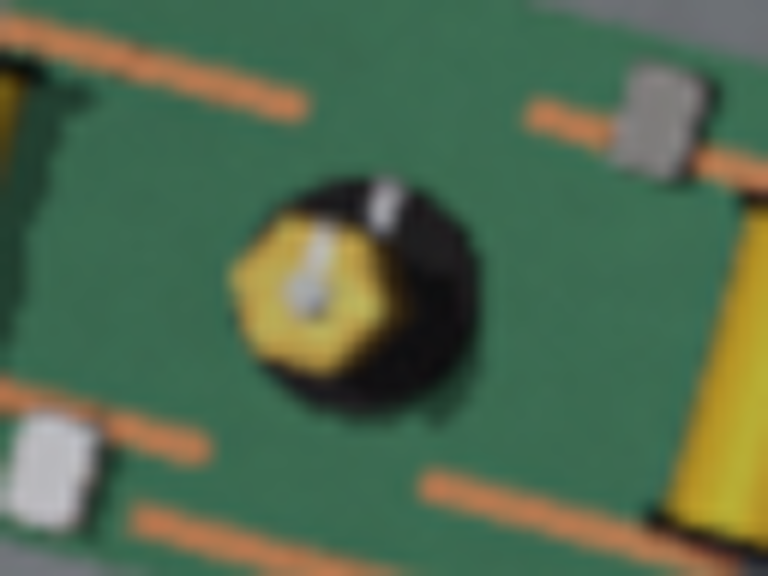

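```bash
cat > hex.py <<'E'
from h import *
from scipy.optimize import minimize
# model: hex prism 24 AF, z .034-.056 projected silhouette? fit top-face+sides silhouette vs yellow mask
def ang(im,box=(-16.15)):
    crop=im[260:308,190:254].astype(np.float32); s=8
    u=cv2.resize(crop,None,fx=s,fy=s,interpolation=cv2.INTER_CUBIC)
    hsv=cv2.cvtColor(np.clip(u/255,0,1),cv2.COLOR_RGB2HSV)
    Rr,G,B=u[...,0],u[...,1],u[...,2]
    m=((Rr>G+5)&(G>B+20)&(Rr>90)).astype(np.uint8)
    wl=((u.min(2)>125)).astype(np.uint8)
    roi=np.zeros_like(m);cv2.circle(roi,(int(25.7*s),int(24.6*s)),int(7.8*s),1,-1)
    m=((m|wl)&roi)
    def sil(p):
        a=np.zeros(m.shape,np.uint8); pts=[]
        for z in(.034,.056):
            for k in range(6):
                t=np.radians(p[2]+30+60*k);q=proj("top",[p[0]+.013856*np.cos(t),p[1]+.013856*np.sin(t),z])
                pts.append([(q[0]-190+.5)*s-.5,(q[1]-260+.5)*s-.5])
        top=np.array(pts[6:]);cv2.fillPoly(a,[np.round(top*16).astype(int)],1,shift=4);return a
    best=None
    for y in np.arange(-46,14.1,2):
        for it in(0,):
            r=minimize(lambda p:np.sum(sil([p[0]/1000,p[1]/1000,y])!=m),[535.,239.],method="Nelder-Mead",options=dict(initial_simplex=[[535,239],[537,239],[535,241]],xatol=.05,fatol=1))
            if best is None or r.fun<best[0]: best=(r.fun,y,r.x)
        print(y,int(r.fun),end="; ")
    return best,m.sum()
import sys
if __name__=="__main__":
    for f in sys.argv[1:]:
        print(f,ang(cv2.imread(f)[:,:,::-1]))
E
python3 hex.py pics/raw9.png
python3 - <<'E'
from h import *
def a(c,e,z=.056):
    c=[(v+.5)/12-.5+o for v,o in zip(c,(190,260))];e=[(v+.5)/12-.5+o for v,o in zip(e,(190,260))]
    d=onz("top",e,z)-onz("top",c,z);return np.degrees(np.arctan2(d[1],d[0]))
print(a((308,297),(328,222)),a((310,298),(325,225)),"disc",a((378,232),(390,183),.016))
E
```

```text
-46.0 1275; -44.0 1288; -42.0 1270; -40.0 1266; -38.0 1231; -36.0 1190; -15.098660958975898 -11.718351788172772 disc -13.949982582502335Traceback (most recent call last):
  File "hex.py", line 30, in <module>
    print(f,ang(cv2.imread(f)[:,:,::-1]))
            ~~~^^^^^^^^^^^^^^^^^^^^^^^^^
  File "hex.py", line 23, in ang
    r=minimize(lambda p:np.sum(sil([p[0]/1000,p[1]/1000,y])!=m),[535.,239.],method="Nelder-Mead",options=dict(initial_simplex=[[535,239],[537,239],[535,241]],xatol=.05,fatol=1))
    res = _minimize_neldermead(fun, x0, args, callback, bounds=bounds,
                               **options)
    fsim[j] = func(sim[j])
              ~~~~^^^^^^^^
    fx = function(np.copy(x), *(wrapper_args + args))
  File "hex.py", line 23, in <lambda>
    r=minimize(lambda p:np.sum(sil([p[0]/1000,p[1]/1000,y])!=m),[535.,239.],method="Nelder-Mead",options=dict(initial_simplex=[[535,239],[537,239],[535,241]],xatol=.05,fatol=1))
                               ~~~^^^^^^^^^^^^^^^^^^^^^^^^^
  File "hex.py", line 17, in sil
    t=np.radians(p[2]+30+60*k);q=proj("top",[p[0]+.013856*np.cos(t),p[1]+.013856*np.sin(t),z])
                                 ~~~~^^^^^^^^^^^^^^^^^^^^^^^^^^^^^^^^^^^^^^^^^^^^^^^^^^^^^^^^^
  File "h.py", line 10, in proj
    c=get_calibration(n);K=c["mtx"];T=np.array(c["extrinsics"])
ValueError: time passes only in moves, steps and waits
```

The line now points at -15.1°, against -16.15° for the box. That agrees with the torque, so the nut is tight. On to the cover.

```bash
sed -i 's/^def ray/import functools\nget_calibration=functools.lru_cache(None)(get_calibration)\ndef ray/' h.py; python3 -c "
from h import *
delta([.5765,-.265,.08],-12.6)"
```

```text
t 10.32 pos [ 0.5599 -0.0693  0.1621] yaw -12.89 z [ 4.0e-04 -6.6e-03 -1.0e+00] F [ 0.9 -4.6  0.3] M [-0.19 -0.08 -0.02] open 50.0 q [-0.3   0.11  1.91 -0.01  1.12 -0.07]
TURN [ 0.11  0.37 -0.29] SHIFT [-0.1865  0.0596  0.0834] dist 0.213
```

Call:
move_arm(plan=[[[0,0.3,-0.3,-0.055,0.018,0,0.05],[0,0.3,-0.3,-0.11,0.036,0.02,0.05],[0,0.3,-0.3,-0.16,0.05,0.04,0.05],[0,0.3,-0.3,-0.1865,0.0596,0.07,0.05],[0,0.3,-0.3,-0.1865,0.0596,0.07,0.05]]])

```text
time: 10.95
eef_pos: [0.5747, -0.2657, 0.0906]
tcp_rot: [0.782, 0.624, -0.001, -0.002]
contact_force: [-1.4, 1.0, -0.0]
opening: 0.589
```

```bash
python3 -c "
from h import *
delta([.5765,-.265,.011],-12.6)
save('scene','pics/s10.png',(100,240,200,150),4)
save('top','pics/t10.png',(385,205,130,110),5.4)"
```

```text
t 10.95 pos [ 0.5747 -0.2657  0.0906] yaw -12.8 z [-0.0029  0.0018 -1.    ] F [-1.4  1.  -0. ] M [-0.01 -0.03  0.01] open 50.3 q [-0.59  0.34  1.78 -0.    1.02 -0.37]
TURN [-0.19 -0.06 -0.2 ] SHIFT [0.001  0.0019 0.0796] dist 0.08
```

View pics/s10.png

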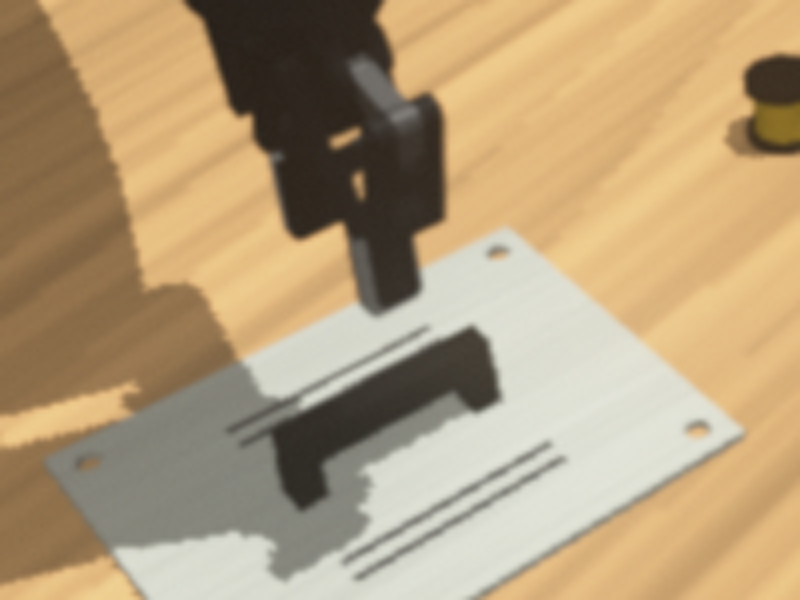

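View pics/t10.png

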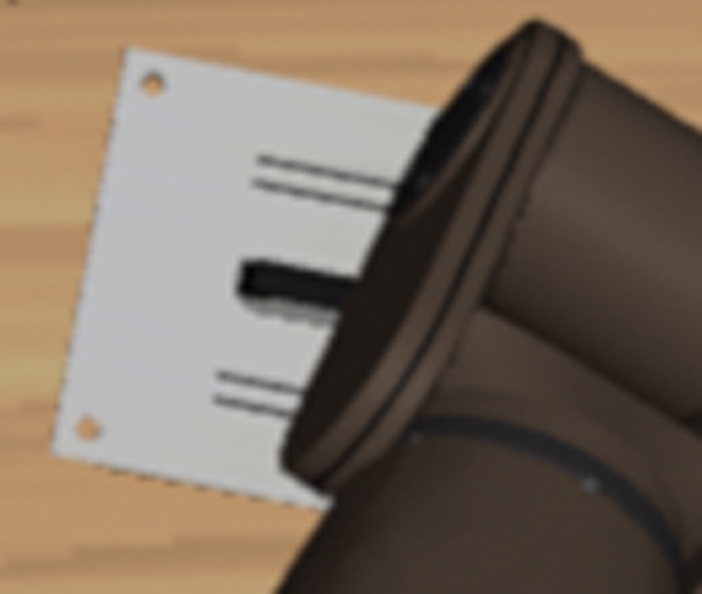

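Call:
move_arm(plan=[[[-0.2,0,-0.2,0.001,0.002,0.03,0.05],[-0.2,0,-0.2,0.001,0.002,0.055,0.05],[-0.2,0,-0.2,0.001,0.002,0.072,0.05],[-0.2,0,-0.2,0.001,0.002,0.079,0.05],[-0.2,0,-0.2,0.001,0.002,0.079,0.05]]])

```text
time: 11.68
eef_pos: [0.5791, -0.2636, 0.015]
tcp_rot: [0.779, 0.627, 0.001, 0.002]
contact_force: [-0.4, -0.3, -0.3]
opening: 0.587
```

```bash
python3 -c "
from h import *
delta([.5765,-.265,.011],-12.6)
save('scene','pics/s11.png',(100,240,200,150),4)"
```

```text
t 11.68 pos [ 0.5791 -0.2636  0.015 ] yaw -12.4 z [ 0.0051 -0.0017 -1.    ] F [-0.4 -0.3 -0.3] M [-0.04 -0.02 -0.03] open 50.2 q [-0.59  0.45  1.8   0.    0.89 -0.37]
TURN [0.3  0.03 0.2 ] SHIFT [-0.0019 -0.0022  0.004 ] dist 0.005
```

View pics/s11.png

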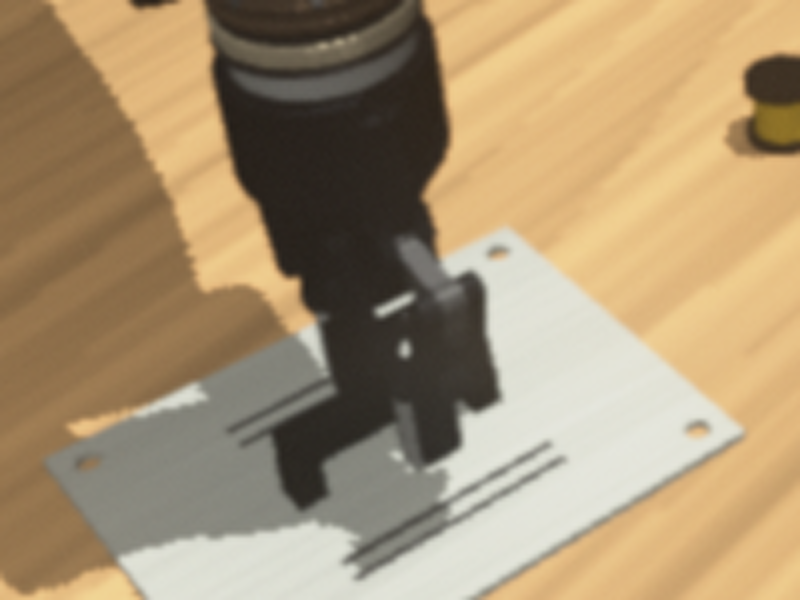

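Call:
move_arm(plan=[[[0.3,0,0,-0.002,-0.002,0.004,0.05],[0.3,0,0,-0.002,-0.002,0.004,0.008],[0.3,0,0,-0.002,-0.002,0.004,0.008],[0.3,0,0,-0.002,-0.002,0.004,0.008],[0.3,0,0,-0.002,-0.002,0.004,0.008]]], force=90)

```text
time: 12.35
eef_pos: [0.577, -0.2657, 0.012]
tcp_rot: [0.779, 0.627, -0.0, 0.001]
contact_force: [-2.0, -0.8, 4.0]
opening: 0.143
```

```bash
python3 -c "
from h import *
delta([.5765,-.265,.011],-12.6)"
```

```text
t 12.35 pos [ 0.577  -0.2657  0.012 ] yaw -12.41 z [ 6.0e-04 -1.3e-03 -1.0e+00] F [-2.  -0.8  4. ] M [-0.02  0.33 -0.07] open 12.2 q [-0.59  0.46  1.8  -0.    0.89 -0.37]
TURN [0.05 0.06 0.19] SHIFT [ 0.0006 -0.0007  0.001 ] dist 0.001
```

Call:
move_arm(plan=[[[0,0,0,0,0,-0.01,0.008],[0,0,0,0,0,-0.035,0.008],[0,0,0,0,0,-0.07,0.008],[0,0,0,0,0,-0.11,0.008],[0,0,0,0,0,-0.14,0.008]]])

```text
time: 12.98
eef_pos: [0.5767, -0.2652, 0.1528]
tcp_rot: [0.779, 0.627, -0.0, 0.001]
contact_force: [0.2, -0.5, -6.1]
opening: 0.143
```

```bash
python3 -c "
from h import *
delta([.533,.239,.16],-16.5)
save('scene','pics/s12.png')"
```

```text
t 12.97 pos [ 0.5767 -0.2652  0.1528] yaw -12.4 z [ 7.0e-04 -1.1e-03 -1.0e+00] F [ 0.2 -0.5 -6.1] M [-0.03 -0.05  0.  ] open 12.2 q [-0.59  0.27  1.74 -0.    1.12 -0.37]
TURN [0.05 0.05 4.1 ] SHIFT [ 0.483  -0.151  -0.0078] dist 0.506
```

View pics/s12.png

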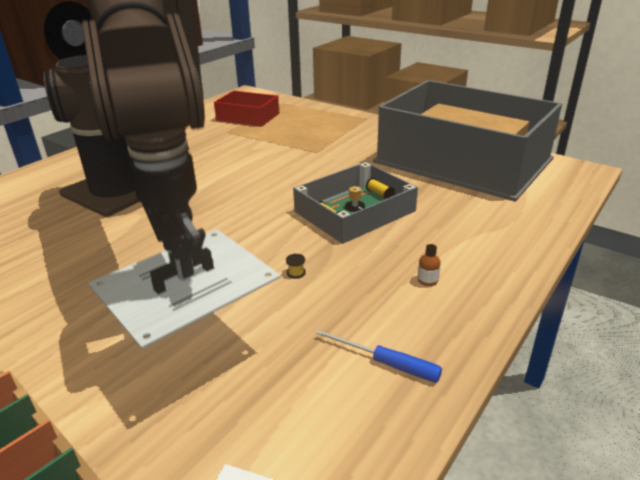

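Call:
move_arm(plan=[[[0,0,0,0.03,-0.0094,-0.008,0.008],[0,0,1,0.08,-0.025,-0.008,0.008],[0,0,2,0.13,-0.0406,-0.008,0.008],[0,0,3,0.18,-0.0563,-0.008,0.008],[0,0,3.7,0.23,-0.072,-0.008,0.008]]])

```text
time: 13.65
eef_pos: [0.5564, -0.0243, 0.1625]
tcp_rot: [0.799, 0.601, 0.001, 0.003]
contact_force: [1.3, 0.7, -4.8]
opening: 0.143
```

```bash
python3 -c "
from h import *
delta([.533,.239,.16],-16.15)"
```

```text
t 13.65 pos [ 0.5564 -0.0243  0.1625] yaw -16.13 z [ 0.0044 -0.0041 -1.    ] F [ 1.3  0.7 -4.8] M [ 0.03 -0.05  0.02] open 12.2 q [-0.22  0.09  1.93 -0.    1.11  0.06]
TURN [0.31 0.16 0.02] SHIFT [ 0.2465 -0.0956  0.0013] dist 0.264
```

Call:
move_arm(plan=[[[0.2,0.1,0,0.05,-0.0195,0,0.008],[0.2,0.1,0,0.1,-0.039,0,0.008],[0.2,0.1,0,0.15,-0.0585,0,0.008],[0.2,0.1,0,0.2,-0.078,0,0.008],[0.2,0.1,0,0.235,-0.0915,0,0.008]]])

```text
time: 14.28
eef_pos: [0.532, 0.229, 0.1594]
tcp_rot: [0.799, 0.602, -0.001, 0.0]
contact_force: [1.2, -0.5, -4.3]
opening: 0.144
```

Call:
move_arm(plan=[[[0,0,0,0,0,0,0.008],[0,0,0,0,0,0,0.008],[0,0,0,0,0,0,0.008],[0,0,0,0,0,0,0.008],[0,0,0,0,0,0,0.008]]])

```text
time: 14.9
eef_pos: [0.5323, 0.2283, 0.1595]
tcp_rot: [0.799, 0.601, -0.001, 0.0]
contact_force: [0.1, -0.3, -3.9]
opening: 0.143
```

```bash
python3 -c "
from h import *
delta([.533,.239,.16],-16.15)
delta([.533,.239,.1],-16.15)
save('scene','pics/s13.png',(240,70,240,180),3.3)
save('top','pics/t13.png',(110,200,200,150),4)
"
```

```text
t 14.9 pos [0.5323 0.2283 0.1595] yaw -16.11 z [-8.0e-04 -1.6e-03 -1.0e+00] F [ 0.1 -0.3 -3.9] M [-0.03  0.    0.05] open 12.2 q [ 0.23  0.15  1.88 -0.    1.12  0.51]
TURN [-0.02  0.1   0.04] SHIFT [ 0.0105 -0.0023 -0.0005] dist 0.011
t 14.9 pos [0.5323 0.2283 0.1595] yaw -16.11 z [-8.0e-04 -1.6e-03 -1.0e+00] F [ 0.1 -0.3 -3.9] M [-0.03  0.    0.05] open 12.2 q [ 0.23  0.15  1.88 -0.    1.12  0.51]
TURN [-0.02  0.1   0.04] SHIFT [ 0.0106 -0.0023  0.0595] dist 0.061
```

View pics/s13.png

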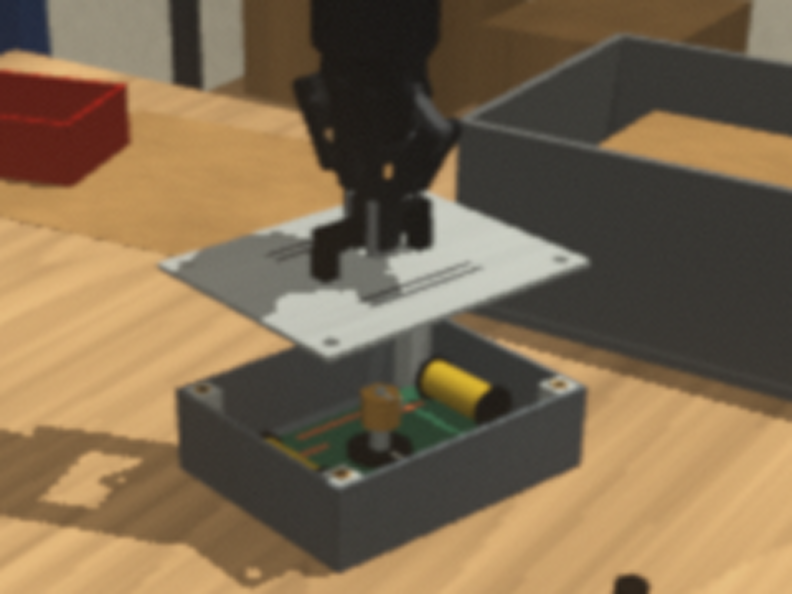

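View pics/t13.png

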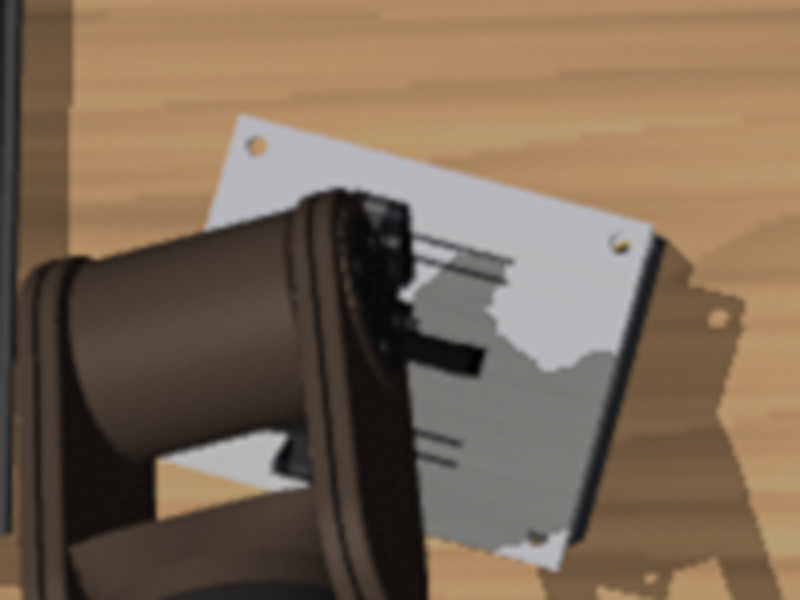

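Call:
move_arm(plan=[[[0,0,0,0.0105,-0.0025,0,0.008],[0,0,0,0.0105,-0.0025,0.02,0.008],[0,0,0,0.0105,-0.0025,0.04,0.008],[0,0,0,0.0105,-0.0025,0.056,0.008],[0,0,0,0.0105,-0.0025,0.056,0.008]]])

```text
time: 15.62
eef_pos: [0.5307, 0.2387, 0.1004]
tcp_rot: [0.799, 0.601, -0.004, -0.001]
contact_force: [-0.1, -0.1, -4.3]
opening: 0.147
```

```bash
python3 -c "
from h import *
delta([.533,.239,.1],-16.15)
save('scene','pics/s14.png',(280,120,150,112),5.3)
save('top','pics/t14.png',(130,210,160,120),5)
"
```

```text
t 15.62 pos [0.5307 0.2387 0.1004] yaw -16.09 z [-0.0066 -0.003  -1.    ] F [-0.1 -0.1 -4.3] M [-0.03  0.03  0.06] open 12.5 q [ 0.25  0.23  1.9  -0.    1.02  0.53]
TURN [-0.31  0.27  0.06] SHIFT [0.0009 0.0021 0.0004] dist 0.002
```

View pics/s14.png

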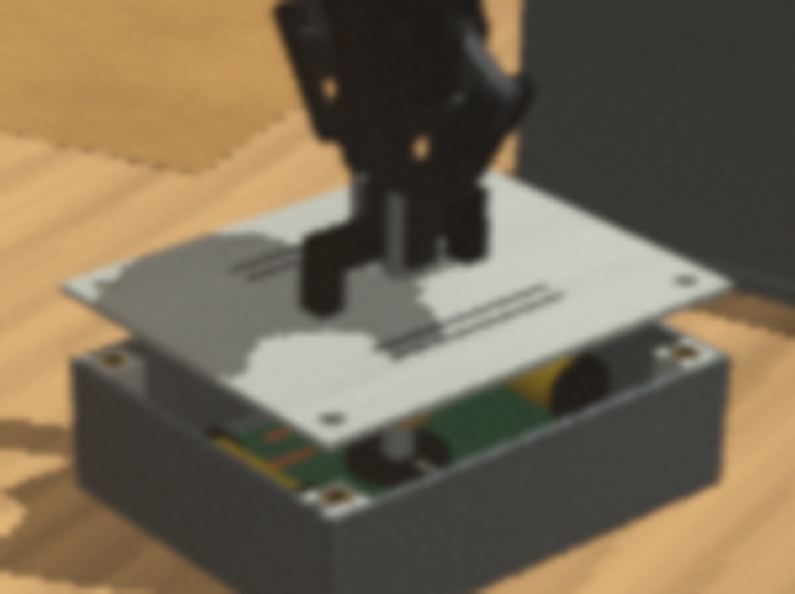

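View pics/t14.png

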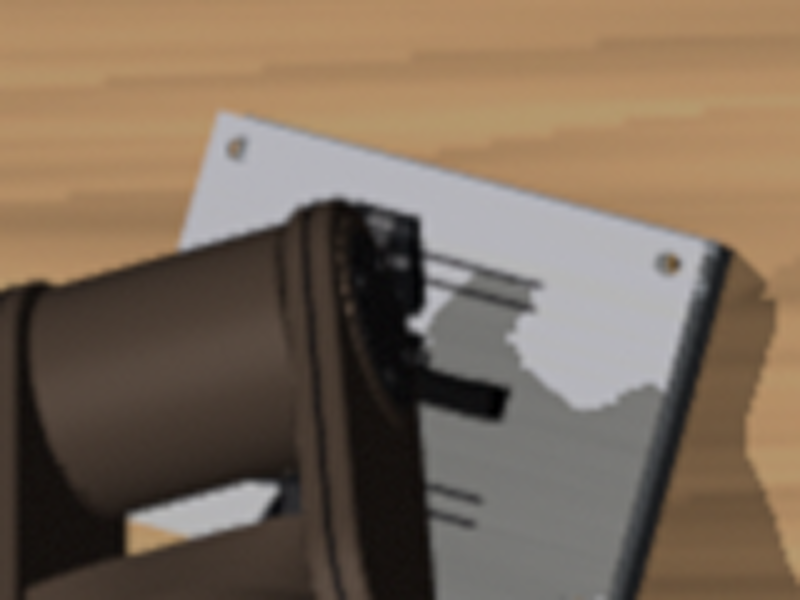

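```bash
cat > cf.py <<'E'
from fit import *
def pose(obs,x0,zf=None,scale=1):
    # obs: (cam, local xy (mm), px); fits x,y,yaw,z
    def f(p):
        o=[]
        for n,l,q in obs:
            a,b=np.array(l)/1000;c,s=np.cos(p[2]),np.sin(p[2])
            z=p[3] if zf is None else zf
            o.append(proj(n,[p[0]+c*a-s*b,p[1]+s*a+c*b,z])-q)
        return np.concatenate(o)
    r=least_squares(f,x0 if zf is None else x0[:3]); return r.x,np.abs(r.fun).max().round(2)
E
python3 - <<'E'
from cf import *
S=lambda p:np.array(up(p,280,120,5.3)); T=lambda p:np.array(up(p,130,210,5))
so=[("scene",l,S(p)) for l,p in[((72,92),(686,281)),((72,-92),(332,419)),((85,105),(735,285)),((85,-105),(332,441)),((-85,-105),(62,287))]]
to=[("top",l,T(p)) for l,p in[((72,92),(237,148)),((72,-92),(667,264)),((85,105),(219,110)),((85,-105),(722,245))]]
x0=[.533,.239,-.28,.092]
for o in(so,to): print(pose(o,x0),pose(o,x0,.092))
print(pose(so+to,x0),pose(so+to,x0,.092))
E
```

```text
(array([ 0.52756195,  0.24190579, -0.28145047,  0.09072714]), np.float64(0.55)) (array([ 0.52882405,  0.23985789, -0.28074852]), np.float64(0.57))
(array([ 0.53124339,  0.23473243, -0.28274487,  0.11344068]), np.float64(1.54)) (array([ 0.5329862 ,  0.23936666, -0.28241471]), np.float64(2.54))
(array([ 0.53154478,  0.23771338, -0.27972589,  0.09407099]), np.float64(1.92)) (array([ 0.53116453,  0.23881503, -0.28152048]), np.float64(2.29))
```

Call:
move_arm(plan=[[[-0.2,0.2,0,0,0.002,0.003,0.008],[-0.2,0.2,0,0,0.002,0.006,0.008],[-0.2,0.2,0,0,0.002,0.009,0.008],[-0.2,0.2,0,0,0.002,0.012,0.008],[-0.2,0.2,0,0,0.002,0.012,0.008]]])

```text
time: 16.35
eef_pos: [0.5343, 0.2386, 0.0908]
tcp_rot: [0.799, 0.601, 0.001, 0.0]
contact_force: [0.4, 1.2, -5.2]
opening: 0.147
```

```bash
python3 -c "
from h import *
delta([.533,.239,.088],-16.15)
import time
save('scene','pics/s15.png',(280,120,150,112),5.3)
save('top','pics/t15.png',(130,210,160,120),5)
for i in range(6): read_camera('top')
delta([.533,.239,.088],-16.15)
"
```

```text
t 16.35 pos [0.5343 0.2386 0.0908] yaw -16.09 z [ 2.4e-03  5.0e-04 -1.0e+00] F [ 0.4  1.2 -5.2] M [ 0.02  0.01 -0.05] open 12.6 q [ 0.25  0.25  1.9  -0.    0.99  0.53]
TURN [ 0.12 -0.07  0.06] SHIFT [ 0.     -0.0014  0.0028] dist 0.003
t 16.75 pos [0.5347 0.2387 0.0914] yaw -16.09 z [ 3.4e-03  8.0e-04 -1.0e+00] F [ 0.  -0.8 -5.7] M [0.   0.02 0.03] open 12.4 q [ 0.25  0.24  1.9  -0.    0.99  0.53]
TURN [ 0.17 -0.1   0.06] SHIFT [-0.0002 -0.0017  0.0034] dist 0.004
```

View pics/s15.png

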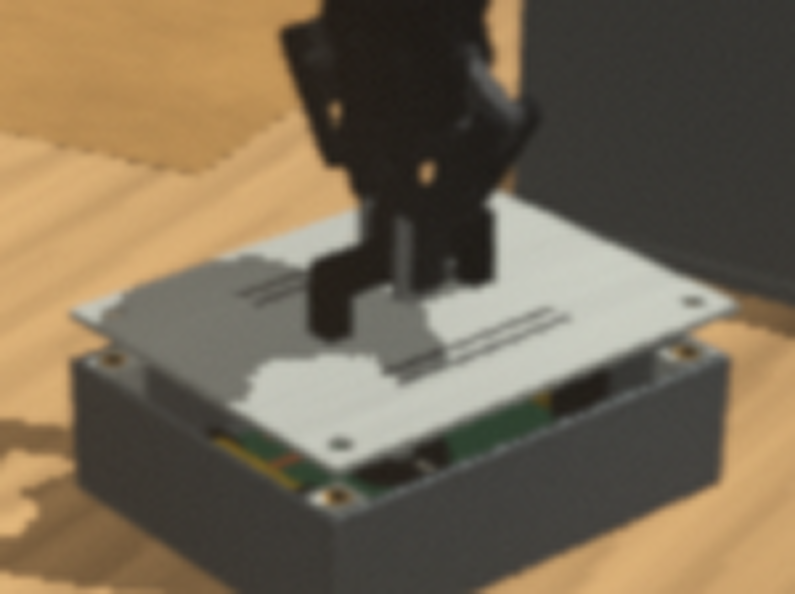

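View pics/t15.png

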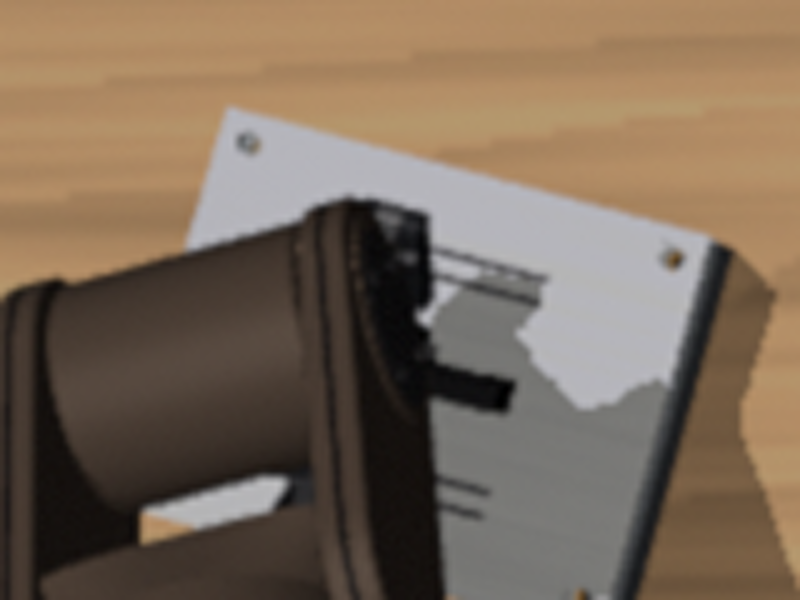

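Call:
move_arm(plan=[[[0.1,-0.1,0,0,-0.0008,0.001,0.008],[0.15,-0.1,0,0,-0.0014,0.003,0.008],[0.15,-0.1,0,0,-0.0014,0.003,0.008],[0.15,-0.1,0,0,-0.0014,0.003,0.008],[0.15,-0.1,0,0,-0.0014,0.003,0.008]]])

```text
time: 17.38
eef_pos: [0.5335, 0.2391, 0.0884]
tcp_rot: [0.799, 0.601, 0.0, 0.0]
contact_force: [-0.6, 0.0, -5.6]
opening: 0.142
```

```bash
python3 -c "
from h import *
for i in range(8): read_camera('top')
delta([.533,.239,.088],-16.15)
save('scene','pics/s16.png',(280,120,150,112),5.3)
save('top','pics/t16.png',(130,210,160,120),5)
"
```

```text
t 17.77 pos [0.5334 0.2391 0.0884] yaw -16.09 z [ 4.e-04 -1.e-04 -1.e+00] F [-0.7  0.1 -5. ] M [ 0.05 -0.02 -0.01] open 11.9 q [ 0.25  0.25  1.9  -0.    0.99  0.53]
TURN [0.03 0.   0.06] SHIFT [-0.0002 -0.0004  0.0004] dist 0.001
```

View pics/s16.png

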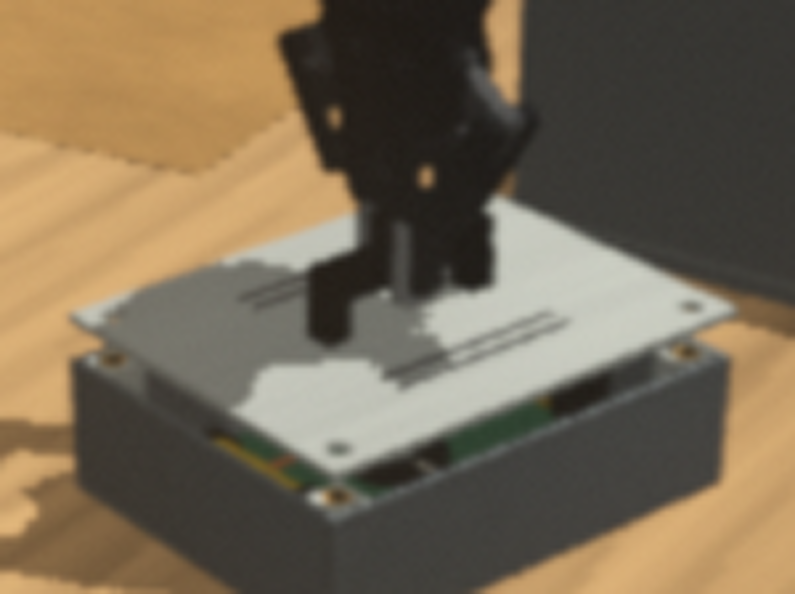

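View pics/t16.png

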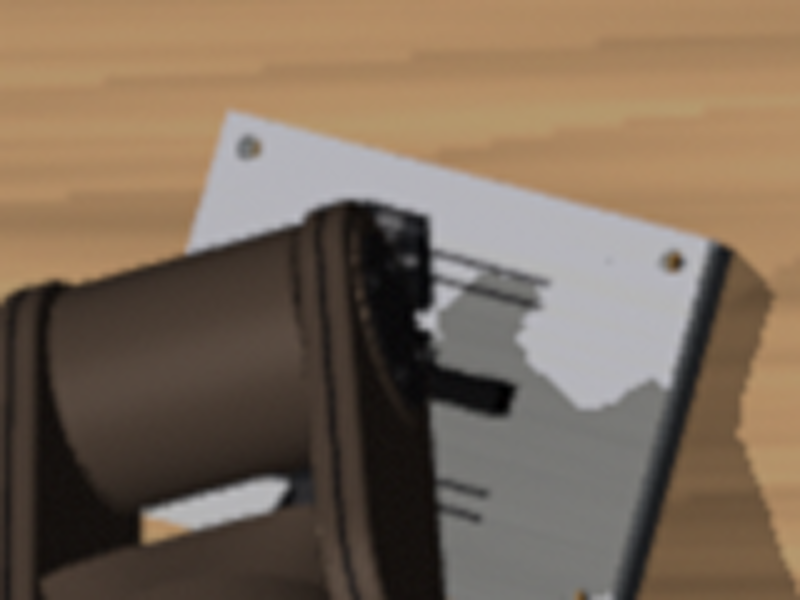

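```bash
python3 - <<'E'
from cf import *
S=lambda p:np.array(up(p,280,120,5.3)); T=lambda p:np.array(up(p,130,210,5))
so=[("scene",l,S(p)) for l,p in[((72,92),(692,306)),((72,-92),(339,448)),((85,105),(739,310)),((85,-105),(340,472)),((-85,-105),(70,317))]]
to=[("top",l,T(p)) for l,p in[((72,92),(249,147)),((72,-92),(672,261)),((85,105),(229,110)),((85,-105),(712,241))]]
bo=[("scene",l,S(p)) for l,p in[((72,92),(687,351)),((72,-92),(337,496)),((-72,-92),(113,358))]]
x0=[.533,.239,-.28,.08]
for o in(so,to): print(pose(o,x0),pose(o,x0,.08))
print("box",pose(bo,x0,.06),"ref top .5351 .2388 scene .5309 .2393")
E
```

```text
(array([ 0.53118777,  0.24089493, -0.27546521,  0.0799604 ]), np.float64(0.63)) (array([ 0.531226  ,  0.24083254, -0.27544417]), np.float64(0.63))
(array([ 0.53456683,  0.23963035, -0.28308256,  0.08296202]), np.float64(0.23)) (array([ 0.53481005,  0.24026568, -0.28303774]), np.float64(0.28))
box (array([ 0.53014029,  0.24043841, -0.28236104]), np.float64(0.2)) ref top .5351 .2388 scene .5309 .2393
```

Call:
move_arm(plan=[[[0,0,0,-0.001,0,0,0.008],[0,0,0,-0.001,0,0,0.008],[0,0,0,-0.001,0,0,0.008],[0,0,0,-0.001,0,0,0.008],[0,0,0,-0.001,0,0,0.008]]])

```text
time: 18.5
eef_pos: [0.5331, 0.2381, 0.0884]
tcp_rot: [0.799, 0.601, 0.0, 0.0]
contact_force: [-0.3, 0.2, -5.3]
opening: 0.144
```

```bash
python3 -c "
from h import *
for i in range(6): read_camera('top')
delta([.533,.239,.088],-16.15)
save('scene','pics/s17.png')
save('top','pics/t17.png')
delta([.533,.239,.088],-16.15)
"
```

```text
t 18.8 pos [0.5331 0.2381 0.0884] yaw -16.09 z [ 5.e-04 -2.e-04 -1.e+00] F [-0.1 -0.4 -5.3] M [0.02 0.   0.  ] open 12.2 q [ 0.25  0.25  1.91 -0.    0.99  0.53]
TURN [0.03 0.   0.06] SHIFT [ 0.0008 -0.0004  0.0004] dist 0.001
t 18.9 pos [0.5331 0.2381 0.0884] yaw -16.09 z [ 5.e-04 -2.e-04 -1.e+00] F [ 0.1 -0.9 -4.5] M [ 0.04  0.01 -0.03] open 12.2 q [ 0.25  0.25  1.91 -0.    0.99  0.53]
TURN [0.03 0.   0.06] SHIFT [ 0.0008 -0.0004  0.0004] dist 0.001
```

View pics/s17.png

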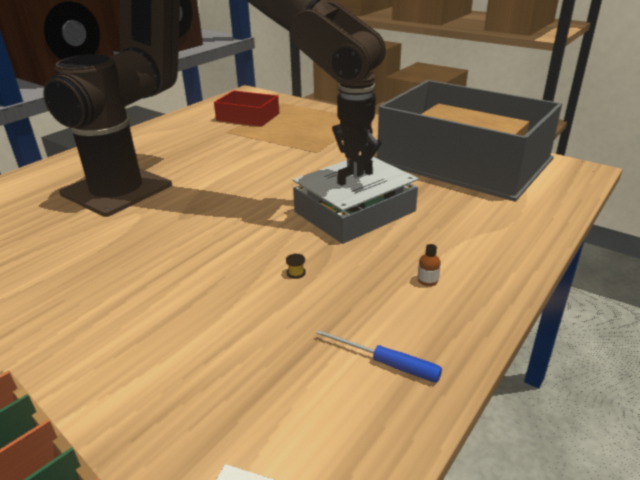

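View pics/t17.png

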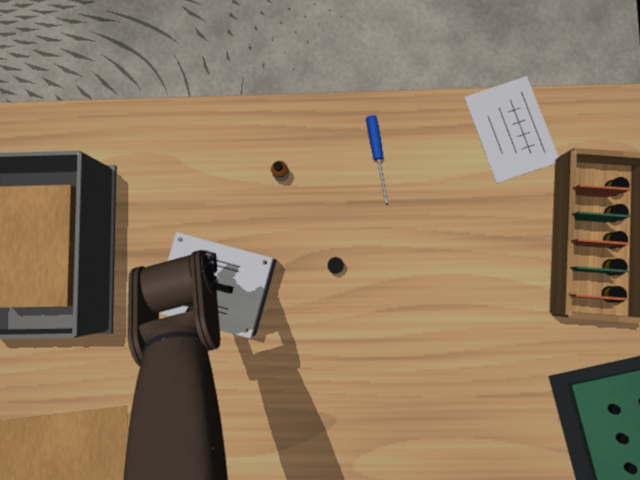

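The cover hovers over the box, level and still. The coil (336,266), bottle (280,170) and driver (377,155) have not moved. I am handing in.

```bash
python3 -c "
from plant import *
print(ticket.sign_off())"
```

```text
the job is handed in; nothing more can be done
None
```

The nut is tight against its stop, and the job was handed in at about 19 s with the cover still held over the box. The hand-in gave no verdict.

- **Nut:** I turned it about 39° clockwise until the stop was felt (0.88 N m). I then wrote a wrong row that may have turned it back: the white line read about 4.5° short. I gripped it again and tightened it to the stop (0.67 N m), and this time opened the fingers without turning back. The last picture of it showed the line at about -15.1°, against -16.15° for the box. That is about 1° (0.02 rad) off, inside the 0.08 rad limit.
- **Cover:** It is held with 90 N, with the tool axis vertical to within 0.001 rad and no movement between readings. Its underside is about 16 mm above the rim.
- **Alignment:** The last fit put the cover within about 1.5 mm of the box, mostly in y. I moved it 1 mm to correct that and did not fit it again afterwards. The two cameras disagree by about 4 mm in absolute x, so I compared cover and box within each camera separately. The scene camera's cover fit was about 0.4° off the box's yaw; the top camera and the tool agreed with it.
- **Box contact:** The force on the tool stayed at the cover's weight over the box, so I saw no sign of touching.
- **Bystanders:** The coil, bottle and screwdriver are at the same pixels as at the start.

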